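Close the crack press with the sunk hex screw

TASK

The cracked puzzle box lies in the small press on the counter. Take the T-handled hex key out of its stand, put it down the bore in the press's steel head block and turn it, pressing gently, until it drops fully home into the hidden socket of the screw; then turn the screw about a quarter turn clockwise (seen from above) to bring the jaw up to the box. Leave the key standing in the screw, let go of it, and do not disturb the other things on the counter.

Things in the scene. Friction and masses are not known exactly. Their poses are not given: they have to be found in the camera images.
- key_grip (a point): (sizes in mm) T-handled hex key, upright in a dark wooden stand: a horizontal dark lacquered bar 90 x 14 x 14 on a vertical steel hexagonal shaft 19 across flats (22 across corners), 86 long; 0.24 kg. This point: centre of the bar, on the shaft's axis, 93 above the foot; x along the bar, z up the shaft. When home it is 51 above the bore's mouth
- key_tip (a point): centre of the key's foot (lower end of its hexagonal shaft), 93 below the centre of the bar; z up the shaft. Two of the six flats face along the bar. The lowest 2 of the shaft taper to 15 across flats
- stand: dark wooden stand, 75 x 75 and 50 high, fixed; origin at the centre of its underside; a vertical round hole 24.5 wide and 40 deep in its middle, in which the key stands on the hole's floor
- bore (a point): centre of the mouth of the vertical round bore, 24.5 wide, in the top of the press's steel head block (block 60 x 60, its top 60 above the counter; mouth chamfered 2). z up; y points away from the puzzle box. The puzzle box, up to 66 high, and the jaw are on the -y side. The whole press is fixed to the counter
- socket_floor (a point): bottom of the screw's hexagonal socket, on the bore's axis, 42 below the mouth. The socket is 20.2 across flats and 18 deep (rim 24 below the mouth); the key's foot stops 12 to 18 above this floor until its flats match within about 7 degrees, then drops onto it. A push of about 7 N is plenty. Which way the flats lie is not known, differs every time. It may wedge part-way: turn back a little
- screw (a joint): turn of the screw in rad, 0 at the start, growing clockwise seen from above; it cannot go anticlockwise from the start (end stop) and could go 2.6 clockwise. It resists with about 0.2 N m of friction, is not sprung, and does not sink as it turns. Turning it slides the jaw 4.5 mm per rad towards the puzzle box, which it reaches at about 1.6
- tweezers: brass tweezers, 160 x 22 and 7 high, lying loose; origin at the centre of the underside
- clamp: steel spring clamp, 115 x 45 and 24 high, lying loose; origin at the centre of the underside
- jar: closed amber glass jar, 56 wide and 70 high, loose; origin at the centre of the underside
- newbox: new striped puzzle box, 75 x 55 x 45, loose; origin at the centre of the underside
- mallet: hammer, 220 long, lying loose; origin on the underside

How it is judged:
By the outcome, as a careful person would: the job done as asked, in the order asked, and still so for the second after the job is handed in, with the robot touching nothing.
It also fails if it takes over 58 s, if anything falls off the work surface, if the arm or the gripper's body presses on something with over 40 N, if the wrist force passes 120 N, or if a joint passes its speed limit or range.

ROBOT

A 6-joint arm with a two-finger parallel gripper is mounted at the origin on the work surface. World frame = base frame: x ahead of the robot, y to its left, z up, the work surface at z = 0. Lengths are in mm, angles in rad, forces in N, time in s.
With the tool pointing down it reaches from about 325 to 900 mm from the base axis. Payload 6.1 kg.
Tool frame: the origin (TCP) lies on the centre line of the jaws, within the pads' length; the fingertips stand 17 mm ahead of it and the grasp point (between the pads) lies 2 mm behind it; x points along the fingers, z is the direction in which the jaws open and shut, and the axes are right-handed (so a half turn about x gives the same grasp; the last joint's range is limited). The gripper opens to 85 mm and grips with 20 to 120 N. Pads are 22 mm wide; open, the fingers measure 114 mm over their backs; the gripper's body (76 mm by 85 mm) begins 54 mm behind the grasp point. The pads swing forward as they close: fully open they stand 13 mm farther back than shut.
Start: joints at [-1.452, 0.22, 1.526, -0, 1.395, -0.126], TCP at [151.47, -606.36, 248.3] pointing down, gripper open.
Joint ranges: [-2.98, 2.98], [-0.91, 2.08], [0.09, 2.57], [-1.24, 4.39], [0.2, 2.65], [-2.68, 2.68]. Speed limits (rad/s): [2.57, 2.57, 3.01, 3.14, 3.14, 3.14].

INTERFACE

Orientations are given as a rotation vector (axis times angle).
In Python, from cell import arm gives the robot as it stands.
- The arm moves only by the tool arm_command, never from a script. Its argument "plan" is a list that holds one entry, the list of rows, each a list of 6 numbers: the shift along the tool's x, y, z in m, then the turn, a rotation vector about the tool's x, y, z in rad. In form: [[[dx, dy, dz, rx, ry, rz], ...]]. A call has 1 to 12 rows; each row shifts and turns the pose as measured when the row begins, along the tool's axes as they then stand; what a row does not reach is not made up. A row lasts 1/10 s, in which the tool goes at most 50 mm and 8.59 degrees, less where a joint would pass 70% of its speed; a pose out of reach is approached as far as the arm can. A call with a gripper value outside its range is refused whole. "fingers" is the finger opening in m, from 0 to 0.0854, set as the call begins (left out, the last holds). The fingers move at their own pace and stop on an object; "force" is the grip in N (left out, the last holds). Time passes only in rows, so rows that do not move let the fingers close. It gives the time, the measured TCP pose, the force and the opening at its end, in the units of the state.
- arm.sense(): the state, without advancing time (a new reading comes with each control period).
- arm.read_camera(name): name is "side" or "top"; returns a dict with "color" (400x640x3 uint8, red, green, blue), "mtx" (3x3 intrinsics, pixels), "T" (4x4, takes a point from camera to world coordinates). Camera axes: x right, y down, z forward; pixel columns grow to the right and rows downward; lengths in mm; the calibration is good to about 2 mm. A picture is of the moment at which its call begins. There is no depth.
- arm.job_done(): hands the job in, once; it reports no verdict.
The state is a dict: "time_s": time; "joint_pos": joint angles; "qd": joint speeds; "effort": joint torques, N m; "ee_pos": TCP position; "tool_rot": TCP orientation; "contact_force": force on the tool from outside, world axes, zero at the start; "moment": the same for the moment, N m; "grip_width": finger opening in mm.
Only numpy, scipy, OpenCV 4.12 (cv2) and the standard library are available. Lean on these libraries where they do the work, as an engineer would, in place of code of your own. Each camera call takes 0.05 s, during which the arm holds its last target. There are 200 camera calls.

## Working session

There is one attempt and no reset: what is moved stays moved. The work goes in short steps, Python scripts to look and compute and a tool call to move; the robot and the scene stay as the last step left them, time stands still between calls to the robot, and variables do not carry over. Pictures are saved under pics/ and viewed, about 8 in all and at most 12, crops included, and the job is handed in when it is done.

Besides the shell and the picture viewer there is one more tool, called after "Request:" as name(argument=value, ...) on one line, values as JSON. arm_command: Moves the arm, as the interface text tells. Its arguments: {"type":"object","properties":{"plan":{"type":"array","items":{"type":"array","items":{"type":"array","items":{"type":"number"}}}},"fingers":{"type":"number"},"force":{"type":"number"}},"required":["plan"]}

```bash
mkdir -p pics; ls
python3 - <<'E'
from cell import arm
import cv2,numpy as np
s=arm.sense();print(s)
for n in("top","side"):
    c=arm.read_camera(n);np.savez(f"{n}0.npz",**c);cv2.imwrite(f"pics/{n}0.png",c["color"][:,:,::-1]);print(n,c["mtx"].tolist(),np.round(c["T"],3).tolist())
E
```

```text
pics
{'time_s': 0.0, 'joint_pos': array([-1.45206133e+00,  2.21247028e-01,  1.52760786e+00,  3.05554340e-06,
        1.39467013e+00, -1.26115893e-01]), 'qd': array([-0.00028596, -0.00028959, -0.00084798,  0.00039863, -0.00018111,
        0.00123861]), 'effort': array([ 7.94949847e-04, -4.96899211e+01, -3.89396381e+01, -1.07051068e-05,
        1.08929197e-02, -4.57419745e-06]), 'ee_pos': array([ 151.427763  , -605.79898568,  247.18796731]), 'tool_rot': array([ 1.02830686,  1.3165234 , -1.02601453]), 'contact_force': array([-0.57083964,  0.20758286,  0.01545828]), 'moment': array([ 0.02029769,  0.01052996, -0.00221012]), 'grip_width': 85.03287239815921}
top [[499.82758207765363, 0.0, 322.4110234312701], [0.0, 499.82758207765363, 203.3032819334351], [0.0, 0.0, 1.0]] [[-0.003, -0.994, 0.109, 392.595], [-1.0, 0.001, -0.018, 8.774], [0.018, -0.109, -0.994, 1176.15], [0.0, 0.0, 0.0, 1.0]]
side [[434.8470100157034, 0.0, 316.3619197866236], [0.0, 434.8470100157034, 194.73425785396662], [0.0, 0.0, 1.0]] [[-0.971, -0.14, 0.194, 289.858], [-0.239, 0.616, -0.751, 874.329], [-0.015, -0.776, -0.631, 831.435], [0.0, 0.0, 0.0, 1.0]]
```

View pics/top0.png

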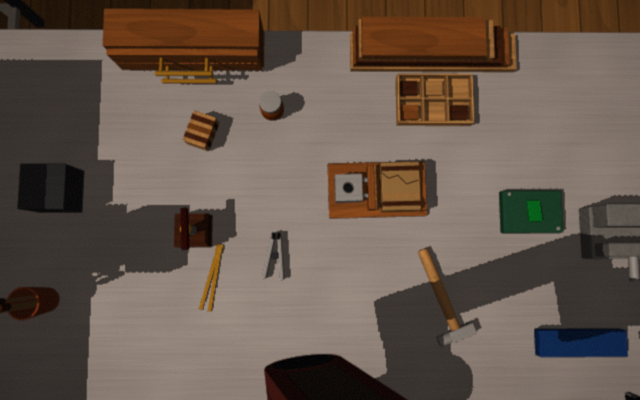

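View pics/side0.png

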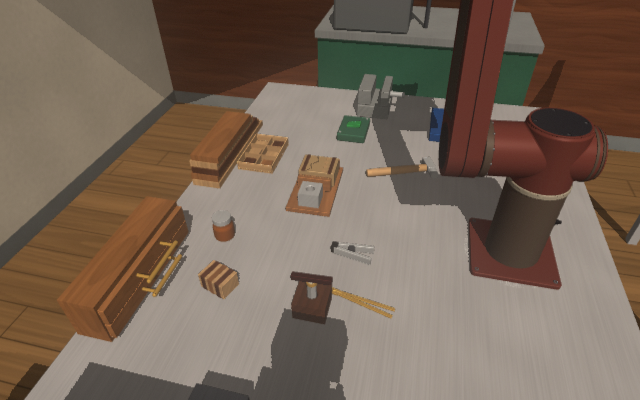

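The top view shows the stand at about (192,229) with the key's bar at (183,228). The bore is at (348,188), with the box to its right (-y). In the side view the bar is at (312,279) and the bore at (311,187). I'll crop and segment these next.

```bash
cat > h.py <<'E'
import numpy as np,cv2
from scipy.spatial.transform import Rotation as R
def ray(c,p):
    d=c["T"][:3,:3]@np.linalg.inv(c["mtx"])@[p[0],p[1],1];return c["T"][:3,3],d
def onz(c,p,z):
    o,d=ray(c,p);return o+d*(z-o[2])/d[2]
def tri(c1,p1,c2,p2):
    o1,d1=ray(c1,p1);o2,d2=ray(c2,p2)
    A=np.stack([d1,-d2],1);t=np.linalg.lstsq(A,o2-o1,rcond=None)[0]
    a,b=o1+t[0]*d1,o2+t[1]*d2;return (a+b)/2,np.linalg.norm(a-b)
def proj(c,P):
    q=c["mtx"]@np.linalg.inv(c["T"])[:3]@np.append(P,1);return q[:2]/q[2]
E
python3 - <<'E'
import numpy as np,cv2
a=np.load("top0.npz")["color"][:,:,::-1];b=np.load("side0.npz")["color"][:,:,::-1]
f=lambda i,x,y,w,h,k:cv2.resize(i[y:y+h,x:x+w],None,fx=k,fy=k,interpolation=cv2.INTER_CUBIC)
t=f(a,165,200,66,50,6);u=f(a,325,155,66,50,6);v=f(b,280,262,66,50,6);w=f(b,286,165,66,50,6)
m=np.vstack([np.hstack([t,u]),np.hstack([v,w])]);m=np.clip(m.astype(float)*1.5,0,255).astype(np.uint8)
cv2.imwrite("pics/crops.png",m[:600,:800]);print(m.shape)
E
```

```text
(600, 792, 3)
```

View pics/crops.png

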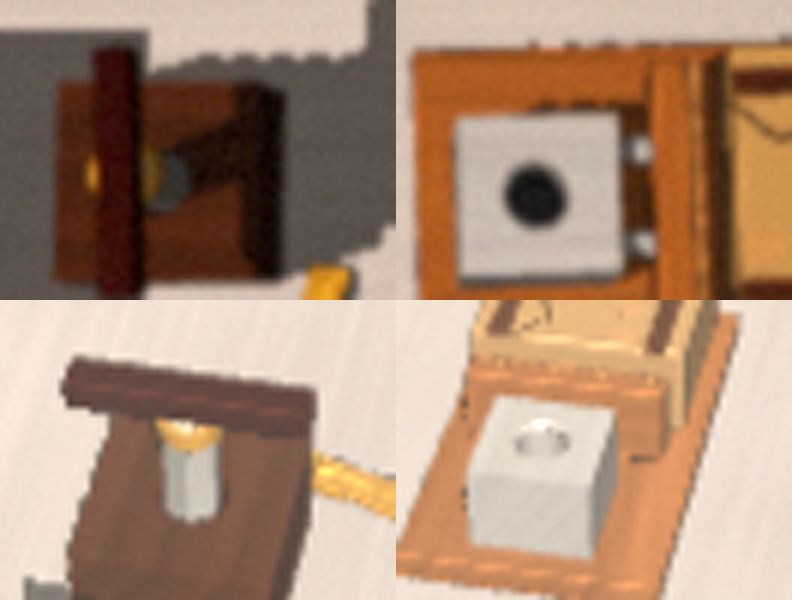

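The crops show the bar as a dark strip at top columns 180–188, running almost along the image's vertical. The dark bore disc is centred near (348,187.5) in the pale block. Next I'll segment both.

Run:
```python
from h import *
t=dict(np.load("top0.npz"));s=dict(np.load("side0.npz"))
a=t["color"].astype(int);b=s["color"].astype(int)
# bore: dark in block region
roi=np.zeros((400,640),bool);roi[178:198,338:359]=1
g=a.sum(2)/3;m=(g<70)&roi
n,l,st,ce=cv2.connectedComponentsWithStats(m.astype(np.uint8))
for i in range(1,n):
  if st[i,4]>20: print("bore",st[i],ce[i],onz(t,ce[i],60))
blk=((a.max(2)-a.min(2))<25)&(g>95);r2=np.zeros_like(roi);r2[168:208,333:362]=1
mm=(blk&r2).astype(np.uint8);cn=max(cv2.findContours(mm,0,2)[0],key=cv2.contourArea);rc=cv2.minAreaRect(cn);print("block",rc)
bx=cv2.boxPoints(rc);print(np.round([onz(t,p,60) for p in bx],1).tolist(), onz(t,rc[0],60))
# bar top view
print(a[225,172:205].tolist()); 
# side bar
print(b[281,286:340].tolist())
```

```text
bore [343 183  10  10  81] [347.7037037  187.35802469] [551.36516529 -68.29268414  60.        ]
block ((348.0, 187.0), (26.0, 26.0), 90.0)
[[581.9, -39.8, 60.0], [581.9, -98.7, 60.0], [522.6, -98.0, 60.0], [522.7, -39.4, 60.0]] [552.18076547 -68.96888043  60.        ]
[[61, 55, 50], [60, 50, 45], [57, 39, 30], [56, 27, 14], [56, 27, 14], [52, 23, 11], [56, 26, 13], [58, 29, 11], [58, 27, 11], [42, 12, 5], [38, 8, 5], [36, 8, 6], [38, 11, 5], [36, 7, 4], [32, 7, 1], [19, 6, 5], [35, 19, 6], [59, 39, 7], [55, 36, 7], [42, 28, 15], [30, 19, 13], [29, 20, 18], [22, 11, 8], [25, 12, 10], [25, 12, 6], [28, 15, 8], [23, 11, 4], [24, 12, 8], [23, 9, 4], [26, 12, 9], [21, 6, 3], [27, 13, 8], [25, 11, 4]]
[[162, 151, 141], [164, 153, 142], [163, 153, 142], [163, 152, 142], [164, 152, 143], [163, 153, 143], [164, 152, 143], [161, 151, 141], [162, 152, 141], [150, 141, 131], [149, 139, 130], [140, 132, 122], [88, 79, 74], [86, 65, 55], [83, 59, 49], [80, 57, 49], [62, 50, 45], [61, 49, 44], [63, 49, 45], [64, 49, 44], [82, 58, 48], [80, 57, 47], [68, 48, 44], [66, 48, 44], [66, 49, 45], [66, 49, 44], [67, 50, 45], [65, 48, 43], [65, 48, 43], [66, 48, 43], [67, 49, 45], [67, 49, 44], [65, 48, 43], [65, 48, 43], [66, 48, 44], [66, 49, 44], [68, 49, 44], [70, 50, 45], [72, 51, 46], [73, 50, 46], [72, 51, 46], [71, 50, 44], [72, 51, 46], [72, 51, 47], [76, 51, 46], [70, 51, 47], [92, 82, 75], [158, 148, 138], [160, 150, 140], [158, 147, 138], [157, 147, 137], [156, 145, 136], [158, 147, 138], [157, 147, 137]]
```

Run:
```python
from h import *
t=dict(np.load("top0.npz"));s=dict(np.load("side0.npz"))
a=t["color"].astype(int)
m=(a[...,0]>28)&(a[...,0]<50)&(a[...,1]<17)&(a[...,2]<14);r=np.zeros_like(m);r[204:254,177:192]=1
m=cv2.morphologyEx((m&r).astype(np.uint8),cv2.MORPH_OPEN,np.ones((3,3)))
n,l,st,ce=cv2.connectedComponentsWithStats(m);i=1+st[1:,4].argmax();print(st[i],ce[i])
cn=max(cv2.findContours((l==i).astype(np.uint8),0,2)[0],key=cv2.contourArea)
rc=cv2.minAreaRect(cn);print(rc)
for y in range(206,252,4):
  x=np.where(l[y]==i)[0];print(y,x.min() if len(x) else None,x.max() if len(x) else None,end="; ")
bp=np.array([onz(t,p,110) for p in cv2.boxPoints(rc)]);print("\n",np.round(bp,1).tolist())
for y0,y1 in((208,247),):
  xs=[(np.where(l[y]==i)[0].mean(),y) for y in range(y0,y1) if (l[y]==i).any()]
  k=np.polyfit([q[1] for q in xs],[q[0] for q in xs],1);A=onz(t,(np.polyval(k,y0),y0),110);B=onz(t,(np.polyval(k,y1),y1),110)
  print("line",A,B,"yaw",np.degrees(np.arctan2(*(A-B)[[1,0]])))
ys=np.where((l==i).any(1))[0];yc=(ys.min()+ys.max())/2
C=onz(t,(np.polyval(k,yc),yc),110);print("ctr",ys.min(),ys.max(),C)
u=(A-B)/np.linalg.norm(A-B);v=np.array([-u[1],u[0],0])
for e in(45,-45):
  for w in(7,-7):
    P=C+e*u+w*v;print("side",e,w,proj(s,P).round(1),"top",proj(t,P).round(1))
print("shaft@stand side",proj(s,C+[0,0,-60]),"bore side",proj(s,[551.5,-68.6,60]))
```

```text
[180 209   7  40 219] [183.42922374 228.82648402]
((183.31280517578125, 228.50778198242188), (39.17434310913086, 5.911537170410156), 87.61405944824219)
206 None None; 210 181 185; 214 181 185; 218 180 185; 222 181 186; 226 182 186; 230 182 186; 234 181 186; 238 181 186; 242 181 186; 246 182 186; 250 None None; 
 [[497.6, 294.6, 110.0], [498.1, 282.0, 110.0], [414.9, 276.4, 110.0], [414.4, 288.8, 110.0]]
line [499.88372831 287.49245065 110.        ] [416.96177164 283.09760886 110.        ] yaw 3.033822655156153
ctr 209 248 [456.12181854 285.173081   110.        ]
side 45 7 [290.4 275.5] top [179.6 207.6]
side 45 -7 [291.9 270.6] top [186.2 207.3]
side -45 7 [331.9 281.3] top [180.7 249.9]
side -45 -7 [332.9 276.2] top [187.3 249.6]
shaft@stand side [312.18328181 293.61552123] bore side [310.2251915  188.17869554]
```

The two views agree to about 1–2 px. The key's bar is centred at about (456,285), yaw about 3°, and the bore is at about (551.5,-68.6). Next I'll work out the move to a pose above the key.

```bash
cat >> h.py <<'E'
def go(arm,P,yaw=None,show=True):
    """tool shift [m] and turn to reach P (mm) pointing straight down, tool z (jaws) at yaw deg"""
    s=arm.sense();Rc=R.from_rotvec(s["tool_rot"]);M=Rc.as_matrix()
    cy=np.degrees(np.arctan2(M[1,2],M[0,2]));yaw=cy if yaw is None else yaw
    z=np.array([np.cos(np.radians(yaw)),np.sin(np.radians(yaw)),0]);x=np.array([0,0,-1.]);T=np.stack([x,np.cross(z,x),z],1)
    d=M.T@(np.array(P)-s["ee_pos"])/1000;w=(Rc.inv()*R.from_matrix(T)).as_rotvec()
    if show: print("t",round(s["time_s"],2),"pos",s["ee_pos"].round(2),"jawyaw",cy.round(2),"q",s["joint_pos"].round(3),"F",s["contact_force"].round(2),"M",s["moment"].round(3),"grip",round(s["grip_width"],1));print("shift_m",d.round(4),"turn",w.round(4),"deg",np.degrees(np.linalg.norm(w)).round(1))
    return d,w
E
python3 - <<'E'
from h import *
from cell import arm
for y in(93,-87):go(arm,[456.5,285,220],y)
print(R.from_rotvec(arm.sense()["tool_rot"]).as_matrix().round(3))
E
```

```text
t 0.1 pos [ 151.42 -605.84  247.27] jawyaw -75.97 q [-1.452  0.221  1.528  0.     1.395 -0.126] F [-0.57 -0.35 -0.9 ] M [0.009 0.007 0.024] grip 85.6
shift_m [ 0.0288  0.5119 -0.7903] turn [-2.9491e+00  1.0000e-04 -2.7000e-03] deg 169.0
t 0.1 pos [ 151.42 -605.84  247.27] jawyaw -75.97 q [-1.452  0.221  1.528  0.     1.395 -0.126] F [-0.57 -0.35 -0.9 ] M [0.009 0.007 0.024] grip 85.6
shift_m [ 0.0288  0.5119 -0.7903] turn [ 1.925e-01 -1.800e-03 -1.000e-04] deg 11.0
[[-0.     0.97   0.242]
 [ 0.002  0.242 -0.97 ]
 [-1.     0.    -0.002]]
```

Request:
arm_command(plan=[[[0, 0.049, -0.002, -0.0785, 0, 0], [0, 0.049, -0.002, -0.0785, 0, 0], [0, 0.049, -0.002, -0.0785, 0, 0], [0, 0.049, -0.002, -0.0785, 0, 0], [0, 0.049, -0.002, -0.0785, 0, 0], [0, 0.049, -0.002, -0.0785, 0, 0], [0, 0.049, -0.002, -0.0785, 0, 0], [0, 0.049, -0.002, -0.0785, 0, 0], [0, 0.049, -0.002, -0.0785, 0, 0], [0, 0.049, -0.002, -0.0785, 0, 0], [0, 0.049, -0.002, -0.0785, 0, 0], [0, 0.049, -0.002, -0.0785, 0, 0]]], fingers=0.045, force=100)

```text
time_s: 1.3
ee_pos: [578.1, -225.1, 240.1]
tool_rot: [0.288, 1.561, -0.277]
contact_force: [0.4, 0.5, -0.1]
grip_width: 44.9
```

Request:
arm_command(plan=[[[0, 0.049, -0.003, -0.0785, 0, 0], [0, 0.049, -0.003, -0.0785, 0, 0], [0, 0.049, -0.003, -0.0785, 0, 0], [0, 0.049, -0.003, -0.0785, 0, 0], [0, 0.049, -0.003, -0.0785, 0, 0], [0, 0.049, -0.003, -0.0785, 0, 0], [0, 0.049, -0.003, -0.0785, 0, 0], [0, 0.049, -0.003, -0.0785, 0, 0], [0, 0.049, -0.003, -0.0785, 0, 0], [0, 0.049, -0.003, -0.0785, 0, 0]]])

```text
time_s: 2.3
ee_pos: [542.9, 259.8, 239.0]
tool_rot: [-0.351, 1.552, 0.37]
contact_force: [0.6, 0.5, 0.1]
grip_width: 45.2
```

Run:
```python
from h import *
from cell import arm
go(arm,[456.5,285,200],93)
```

```text
t 2.3 pos [542.93 259.85 239.01] jawyaw 26.31 q [ 0.309  0.178  1.593  0.013  1.381 -0.153] F [0.57 0.53 0.09] M [ 0.014 -0.061  0.002] grip 45.2
shift_m [ 0.0404  0.0603 -0.066 ] turn [-1.1641e+00  1.1000e-03 -1.7100e-02] deg 66.7
```

Request:
arm_command(plan=[[[0, 0.03, -0.033, 0, 0, 0], [0, 0.03, -0.033, 0, 0, 0], [0, 0, 0, -0.147, 0, 0], [0, 0, 0, -0.147, 0, 0], [0, 0, 0, -0.147, 0, 0], [0, 0, 0, -0.147, 0, 0], [0, 0, 0, -0.147, 0, 0], [0, 0, 0, -0.147, 0, 0], [0, 0, 0, -0.147, 0, 0], [0, 0, 0, -0.147, 0, 0], [0, 0, 0, 0, 0, 0]]])

```text
time_s: 3.4
ee_pos: [444.3, 291.2, 233.3]
tool_rot: [-1.264, 1.174, 1.305]
contact_force: [-0.4, 0.9, 0.4]
grip_width: 45.1
```

Run:
```python
from h import *
from cell import arm
go(arm,[456.5,285,150],93)
for n in("top","side"):
    c=arm.read_camera(n);np.savez(f"{n}1.npz",**c)
    x,y=(150,180) if n=="top" else (265,225)
    cv2.imwrite(f"pics/{n}1.png",np.clip(1.5*cv2.resize(c["color"][y:y+100,x:x+100,::-1],None,fx=5,fy=5,interpolation=2).astype(float),0,255))
a,b=cv2.imread("pics/top1.png"),cv2.imread("pics/side1.png");cv2.imwrite("pics/p1.png",np.hstack([a[:,:400],b[:,:400]]))
```

```text
t 3.4 pos [444.32 291.22 233.3 ] jawyaw 95.68 q [ 0.422  0.022  1.772  0.017  1.369 -1.252] F [-0.37  0.92  0.39] M [ 0.048 -0.049 -0.013] grip 45.1
shift_m [ 0.0829 -0.0136 -0.0081] turn [ 0.0468  0.008  -0.0259] deg 3.1[ WARN:0@0.986] global loadsave.cpp:1063 imwrite_ Unsupported depth image for selected encoder is fallbacked to CV_8U.
```

View pics/p1.png

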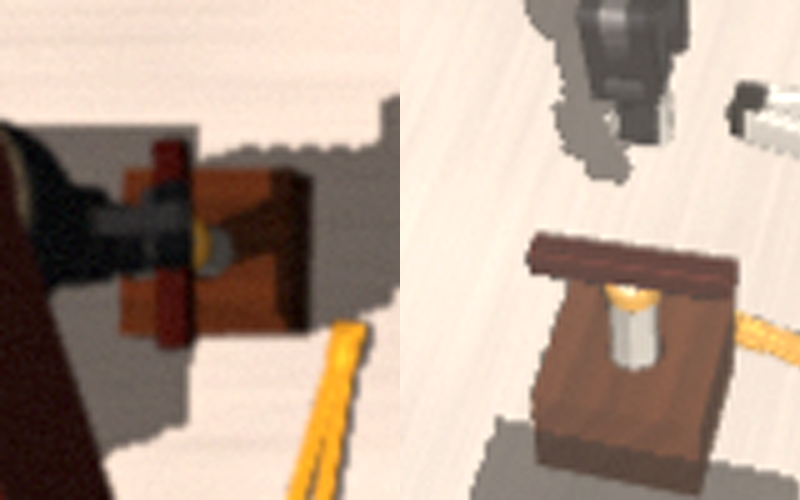

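The gripper is above the bar, with nothing disturbed; the bar spans top px (181–188, 208–250). I'll align it and start down.

Request:
arm_command(plan=[[[0.02, -0.0136, -0.0081, 0.047, 0.008, -0.026], [0.03, 0, 0, 0, 0, 0], [0.03, 0, 0, 0, 0, 0], [0, 0, 0, 0, 0, 0]]])

```text
time_s: 3.9
ee_pos: [459.8, 284.8, 152.2]
tool_rot: [-1.233, 1.19, 1.229]
contact_force: [-0.5, 0.5, -0.6]
grip_width: 45.1
```

Run:
```python
from h import *
from cell import arm
go(arm,[456.5,285,116],93)
```

```text
t 3.9 pos [459.77 284.83 152.24] jawyaw 91.75 q [ 4.090e-01  1.070e-01  1.842e+00 -1.000e-03  1.187e+00 -1.192e+00] F [-0.48  0.45 -0.62] M [ 0.027  0.052 -0.012] grip 45.1
shift_m [0.0362 0.0034 0.0002] turn [-0.0219  0.001   0.0046] deg 1.3
```

Request:
arm_command(plan=[[[0.018, 0.0034, 0, -0.022, 0, 0.0046], [0.0185, 0, 0, 0, 0, 0], [0, 0, 0, 0, 0, 0]]])

```text
time_s: 4.2
ee_pos: [457.7, 285.4, 118.0]
tool_rot: [-1.243, 1.184, 1.243]
contact_force: [-0.6, 0.3, -0.5]
grip_width: 44.9
```

Run:
```python
from h import *
from cell import arm
go(arm,[456.5,285,115],93)
```

```text
t 4.2 pos [457.74 285.45 118.04] jawyaw 92.66 q [ 4.110e-01  1.490e-01  1.867e+00  1.000e-03  1.123e+00 -1.207e+00] F [-0.64  0.25 -0.5 ] M [0.005 0.054 0.017] grip 44.9
shift_m [ 0.003   0.0013 -0.0004] turn [-0.0059  0.0019  0.002 ] deg 0.4
```

Request:
arm_command(plan=[[[0.003, 0.0013, 0, 0, 0, 0], [0, 0, 0, 0, 0, 0], [0, 0, 0, 0, 0, 0], [0, 0, 0, 0, 0, 0], [0, 0, 0, 0, 0, 0]]], fingers=0.0, force=30)

```text
time_s: 4.7
ee_pos: [458.5, 286.5, 119.9]
tool_rot: [-1.242, 1.18, 1.238]
contact_force: [-0.7, 0.0, -3.6]
grip_width: 12.9
```

Run:
```python
from h import *
from cell import arm
go(arm,[456.5,285,115],93)
```

```text
t 4.7 pos [458.51 286.48 119.87] jawyaw 92.5 q [ 4.120e-01  1.460e-01  1.867e+00  1.000e-03  1.121e+00 -1.203e+00] F [-0.67  0.04 -3.56] M [-0.046  0.043  0.003] grip 12.9
shift_m [ 0.0049  0.0021 -0.0014] turn [-0.0087  0.0037  0.007 ] deg 0.7
```

Request:
arm_command(plan=[[[0, 0, 0, 0, 0, 0], [0, 0, 0, 0, 0, 0], [0, 0, 0, 0, 0, 0]]], fingers=0.03)

```text
time_s: 5.0
ee_pos: [459.4, 286.8, 121.2]
tool_rot: [-1.242, 1.178, 1.237]
contact_force: [-0.2, -0.3, -0.6]
grip_width: 30.0
```

Request:
arm_command(plan=[[[0.005, 0, 0, 0, 0, 0], [0, 0, 0, 0, 0, 0]]])

```text
time_s: 5.2
ee_pos: [459.7, 287.0, 116.2]
tool_rot: [-1.242, 1.177, 1.236]
contact_force: [-1.0, -0.0, -1.6]
grip_width: 29.9
```

Run:
```python
from h import *
from cell import arm
go(arm,[456.5,285,115],93)
```

```text
t 5.2 pos [459.74 287.02 116.2 ] jawyaw 92.49 q [ 4.120e-01  1.510e-01  1.868e+00  1.000e-03  1.111e+00 -1.203e+00] F [-1.04 -0.   -1.65] M [ 0.045 -0.01  -0.001] grip 29.9
shift_m [ 0.0012  0.0033 -0.0019] turn [-0.009   0.0049  0.0099] deg 0.8
```

Request:
arm_command(plan=[[[0.003, 0.0033, -0.0019, -0.009, 0.005, 0.01], [0.0005, 0.0003, -0.0002, 0, 0, 0.0007], [0.0005, 0.0003, -0.0002, 0, 0, 0.0007], [0.0004, 0.0003, -0.0002, 0, 0, 0.0007]]], fingers=0.0, force=30)

```text
time_s: 5.6
ee_pos: [456.5, 284.7, 113.1]
tool_rot: [-1.248, 1.184, 1.25]
contact_force: [-0.9, 0.6, 4.5]
grip_width: 12.7
```

Run:
```python
from h import *
from cell import arm
go(arm,[456.5,285,115],93)
```

```text
t 5.6 pos [456.55 284.73 113.14] jawyaw 93.08 q [ 4.110e-01  1.550e-01  1.871e+00  1.000e-03  1.117e+00 -1.214e+00] F [-0.86  0.58  4.46] M [ 0.051  0.098 -0.001] grip 12.7
shift_m [-0.0019  0.      0.0003] turn [ 0.0013  0.0005 -0.0009] deg 0.1
```

Request:
arm_command(plan=[[[0, 0.0003, 0, 0, 0, 0], [0, 0.0003, 0, 0, 0, 0], [-0.01, 0, 0, 0, 0, 0], [-0.02, 0, 0, 0, 0, 0], [-0.03, 0, 0, 0, 0, 0], [0, 0, 0, 0, 0, 0]]], force=100)

```text
time_s: 6.2
ee_pos: [454.5, 284.0, 172.5]
tool_rot: [-1.247, 1.188, 1.252]
contact_force: [1.4, -0.4, -1.9]
grip_width: 10.9
```

Run:
```python
from h import *
from cell import arm
go(arm,[551.5,-68.6,200],93)
for n in("top","side"):
    c=arm.read_camera(n);np.savez(f"{n}2.npz",**c)
    x,y=(150,180) if n=="top" else (265,225)
    cv2.imwrite(f"pics/{n}2.png",np.clip(1.5*cv2.resize(c["color"][y:y+100,x:x+100,::-1],None,fx=5,fy=5,interpolation=2).astype(float),0,255).astype(np.uint8))
a,b=cv2.imread("pics/top2.png"),cv2.imread("pics/side2.png");cv2.imwrite("pics/p2.png",np.hstack([a[:,:400],b[:,:400]]))
```

```text
t 6.2 pos [454.53 283.99 172.49] jawyaw 93.08 q [ 4.110e-01  8.000e-02  1.831e+00  1.000e-03  1.236e+00 -1.214e+00] F [ 1.36 -0.41 -1.92] M [ 0.071 -0.099  0.003] grip 10.9
shift_m [-0.0276 -0.0778 -0.3573] turn [ 0.0013 -0.0008 -0.0049] deg 0.3
```

View pics/p2.png

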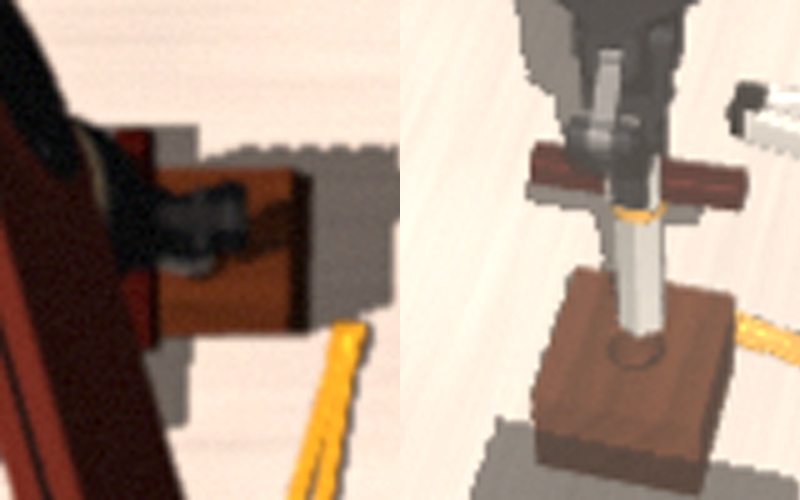

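The key is out of the stand and held firmly; its foot is at about side px (313,291), just above the empty hole. I'll carry it over to the bore.

Request:
arm_command(plan=[[[-0.01, -0.004, -0.02, 0, 0, 0], [-0.005, -0.0085, -0.038, 0, 0, 0], [0, -0.0085, -0.038, 0, 0, 0], [0, -0.0085, -0.038, 0, 0, 0], [0, -0.0085, -0.038, 0, 0, 0], [0, -0.0085, -0.038, 0, 0, 0], [0, -0.0085, -0.038, 0, 0, 0], [0, -0.0085, -0.038, 0, 0, 0], [0, -0.0085, -0.038, 0, 0, 0], [0, -0.0065, -0.02, 0, 0, 0], [0, 0, 0, 0, 0, 0]]])

```text
time_s: 7.4
ee_pos: [538.6, -66.2, 163.8]
tool_rot: [-1.227, 1.213, 1.287]
contact_force: [0.3, -3.6, 8.6]
grip_width: 11.1
```

Run:
```python
from h import *
from cell import arm
go(arm,[551.5,-68.6,180],93)
```

```text
t 7.4 pos [538.63 -66.2  163.76] jawyaw 93.3 q [-0.262  0.136  1.788 -0.011  1.263 -1.887] F [ 0.32 -3.65  8.56] M [-0.804  0.133  0.014] grip 11.1
shift_m [-0.0168 -0.012  -0.0031] turn [ 0.0053  0.0042 -0.0458] deg 2.7
```

The arm sagged on the way and the foot is brushing the block with about 9 N. I'll lift it and take a look.

Request:
arm_command(plan=[[[-0.018, -0.003, 0, 0, 0, -0.01], [-0.01, -0.007, -0.002, 0.003, 0.004, -0.02], [0, -0.002, 0, 0.002, 0, -0.014], [0, 0, 0, 0, 0, 0]]])

```text
time_s: 7.8
ee_pos: [550.3, -67.4, 188.6]
tool_rot: [-1.243, 1.187, 1.252]
contact_force: [-0.8, 0.0, -2.7]
grip_width: 11.0
```

Run:
```python
from h import *
from cell import arm
go(arm,[551.5,-68.6,180],93)
o=[]
for n in("top","side"):
    c=arm.read_camera(n);np.savez(f"{n}3.npz",**c)
    x,y=(310,140) if n=="top" else (275,110)
    o.append(np.clip(1.3*cv2.resize(c["color"][y:y+100,x:x+66,::-1],None,fx=6,fy=6,interpolation=2).astype(float),0,255).astype(np.uint8))
cv2.imwrite("pics/p3.png",np.hstack(o))
```

```text
t 7.8 pos [550.34 -67.38 188.64] jawyaw 92.94 q [-2.640e-01  1.080e-01  1.769e+00  1.000e-03  1.271e+00 -1.887e+00] F [-0.8   0.03 -2.65] M [0.018 0.049 0.007] grip 11.0
shift_m [ 0.0086 -0.0011 -0.0013] turn [-0.0011  0.0024 -0.0055] deg 0.4
```

View pics/p3.png

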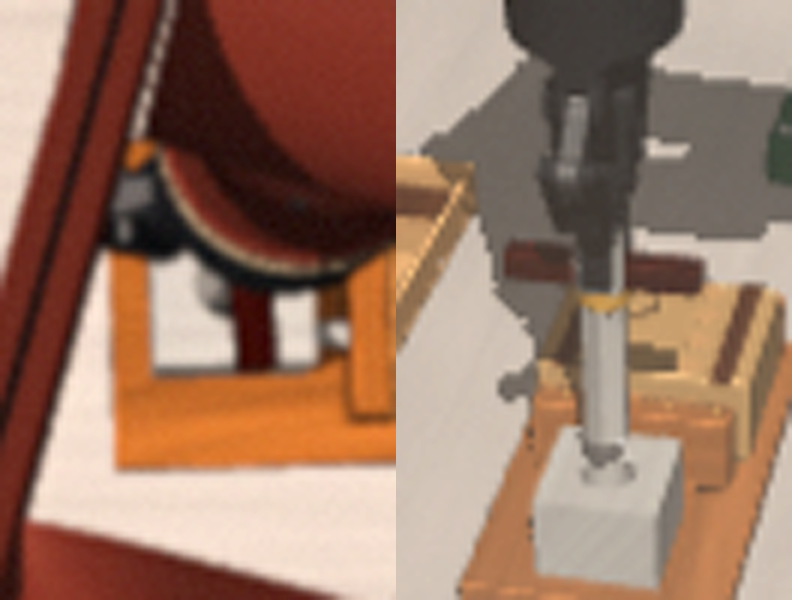

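The side view shows the foot almost over the bore: the foot at about (309.8,186), the bore mouth at (310.7,188). I'll measure the shaft's axis and tilt sub-pixel.

Run:
```python
from h import *
from cell import arm
s=dict(np.load("side3.npz"));s0=dict(np.load("side0.npz"));b=s["color"].astype(int)
sat=b.max(2)-b.min(2);g=b.sum(2)/3
for y in range(164,190,2): print(y,[f"{int(g[y,x])}/{sat[y,x]}" for x in range(301,319)])
T=np.array([550.34,-67.38,0])
for z in(135,110,85.6): print(z,proj(s,T+[0,0,z]).round(2))
# bore ellipse in first side image: compare block top face outline
B=np.array([551.4,-68.3,60]);print("bore pred",proj(s0,B).round(2),[proj(s0,B+d).round(1).tolist() for d in([12.25,0,0],[-12.25,0,0],[0,12.25,0],[0,-12.25,0])])
b0=s0["color"].astype(int)
for y in range(180,194): print(y,b0[y,303:320].sum(1)//3)
```

```text
164 ['71/33', '70/34', '64/30', '48/20', '62/15', '113/13', '112/13', '116/13', '133/15', '132/15', '132/14', '126/16', '98/33', '120/71', '120/71', '120/71', '121/72', '122/70']
166 ['70/33', '64/31', '50/20', '50/20', '63/16', '114/15', '113/13', '116/15', '133/16', '133/17', '133/17', '129/17', '99/33', '121/71', '121/70', '121/70', '122/70', '121/71']
168 ['66/30', '51/22', '50/20', '50/20', '62/21', '104/20', '113/15', '117/16', '135/16', '134/16', '134/16', '129/16', '80/20', '70/33', '71/34', '71/33', '73/36', '87/46']
170 ['86/51', '61/34', '55/24', '57/23', '66/22', '98/15', '114/13', '116/15', '131/14', '136/16', '135/16', '129/15', '80/21', '71/32', '72/33', '70/33', '72/33', '72/32']
172 ['114/65', '109/62', '72/36', '72/35', '79/31', '105/19', '115/14', '118/13', '131/15', '135/16', '136/16', '130/17', '96/31', '108/60', '110/63', '114/64', '120/69', '134/76']
174 ['106/73', '97/59', '99/63', '66/31', '75/30', '105/19', '114/13', '117/13', '131/14', '136/16', '136/15', '131/17', '95/31', '113/65', '112/65', '113/64', '113/65', '114/65']
176 ['98/78', '99/78', '102/79', '
[... 1708 characters left out ...]
8 147 146 147 148 149 148 146 149]
185 [147 146 145 147 147 159 180 186 168 159 150 148 149 147 147 147 150]
186 [147 144 148 151 160 156 163 162 130 146 149 149 148 148 147 147 151]
187 [146 146 144 139 133 139 143 142 131 128 107 125 143 147 147 149 151]
188 [145 145 133 114 122 134 139 139 136 128 110 114 141 146 146 149 150]
189 [146 146 139 109 122 133 139 139 136 128 116 111 146 146 148 150 148]
190 [145 146 142 126 126 133 139 139 138 130 129 141 147 146 148 150 146]
191 [145 144 145 143 143 145 145 145 143 143 146 148 146 147 148 149 143]
192 [144 145 146 146 149 148 147 146 146 148 148 148 147 146 149 148 132]
193 [144 145 145 147 148 149 147 146 147 148 148 147 146 147 148 146 110]
```

Run:
```python
from h import *
t=dict(np.load("top3.npz"));s=dict(np.load("side3.npz"));s2=dict(np.load("side2.npz"))
K=np.array([550.34,-67.38,178.5])
hexa=lambda r,z:[np.array([r*np.sin(a),r*np.cos(a),z]) for a in np.arange(6)*np.pi/3]
def show(c,K):
  for nm,r,z in(("top",11,-7),("tip-2",11,-91),("foot",8.7,-93)):
    P=np.array([proj(c,K+h) for h in hexa(r,z)]);print(nm,"x",P[:,0].min().round(1),P[:,0].max().round(1),"y",P[:,1].min().round(1),P[:,1].max().round(1),"c",proj(c,K+[0,0,z]).round(1))
print("side3");show(s,K);print("side2");show(s2,np.array([454.5,284,162.4]));print("top3");show(t,K)
print("bar end top3",[proj(t,K+[e,w,z]).round(1).tolist() for e in(-45,) for w in(7,-7) for z in(7,-7)])
print("bar side3",[proj(s,K+[e,7,z]).round(1).tolist() for e in(-45,45) for z in(7,-7)])
a=t["color"].astype(int)
for y in range(184,204,2): print(y,[tuple(v) for v in a[y,342:358].tolist()])
b2=s2["color"].astype(int)
for y in range(262,300,2): print(y,b2[y,304:322].sum(1)//3)
b=s["color"].astype(int)
print([ (y,b[y,310].tolist()) for y in range(152,190)])
```

```text
side3
top x 305.6 313.5 y 153.9 158.3 c [309.6 156.1]
tip-2 x 306.5 314.0 y 178.6 183.2 c [310.3 180.8]
foot x 307.3 313.3 y 179.6 183.2 c [310.3 181.4]
side2
top x 306.9 317.1 y 257.4 265.1 c [312.  261.2]
tip-2 x 308.0 317.6 y 283.3 291.1 c [312.8 287.2]
foot x 309.0 316.6 y 284.7 290.8 c [312.8 287.8]
top3
top x 345.6 356.4 y 175.5 184.8 c [351.  180.1]
tip-2 x 343.1 353.1 y 181.8 190.3 c [348.1 186.1]
foot x 344.1 352.0 y 182.8 189.6 c [348.1 186.2]
bar end top3 [[348.2, 201.3], [347.7, 202.1], [355.2, 201.3], [354.6, 202.1]]
bar side3 [[325.2, 155.2], [325.2, 159.6], [292.6, 151.1], [292.8, 155.5]]
184 [(154, 142, 135), (102, 96, 90), (56, 54, 49), (33, 31, 31), (18, 18, 18), (19, 18, 20), (17, 17, 19), (26, 25, 24), (39, 37, 32), (58, 51, 41), (78, 65, 50), (89, 75, 59), (96, 80, 60), (111, 91, 72), (106, 85, 66), (111, 87, 68)]
186 [(148, 139, 129), (129, 120, 110), (121, 112, 105), (109, 100, 94), (78, 75, 71), (45, 43, 41), (24, 20, 21), (18, 17, 16), (14, 14, 14), (13, 13, 15), (17, 17, 17), (14, 15, 17), (18, 18, 19), (18, 18, 18), (22, 20, 21), (25, 25, 22)]
188 [(154, 14
[... 3522 characters left out ...]
56, 120, 66]), (161, [142, 110, 65]), (162, [107, 94, 81]), (163, [131, 125, 117]), (164, [140, 133, 125]), (165, [141, 134, 125]), (166, [142, 134, 125]), (167, [142, 136, 126]), (168, [142, 135, 126]), (169, [143, 136, 127]), (170, [144, 137, 128]), (171, [144, 136, 128]), (172, [143, 136, 127]), (173, [144, 136, 127]), (174, [144, 137, 128]), (175, [146, 138, 131]), (176, [145, 139, 130]), (177, [145, 138, 130]), (178, [147, 139, 130]), (179, [146, 138, 129]), (180, [145, 138, 129]), (181, [147, 139, 129]), (182, [146, 139, 130]), (183, [147, 140, 131]), (184, [109, 103, 96]), (185, [97, 91, 86]), (186, [96, 89, 84]), (187, [136, 130, 121]), (188, [147, 140, 131]), (189, [146, 139, 130])]
```

Tilt is negligible. Relative to the bore the key sits at about +1 mm in x and about 0 in y. I'll shift for that and go down gently.

Request:
arm_command(plan=[[[0.01, 0.0012, 0, 0, 0.002, -0.005], [0.01, 0, 0, 0, 0, 0], [0, 0, 0, 0, 0, 0]]])

```text
time_s: 8.2
ee_pos: [547.4, -66.4, 165.2]
tool_rot: [-1.245, 1.186, 1.251]
contact_force: [-0.2, 0.1, -2.4]
grip_width: 10.8
```

Run:
```python
from h import *
from cell import arm
go(arm,[549.2,-67.6,160],93)
```

```text
t 8.2 pos [547.4  -66.37 165.16] jawyaw 93.02 q [-0.264  0.124  1.798 -0.     1.224 -1.887] F [-0.19  0.13 -2.45] M [ 0.026 -0.     0.032] grip 10.8
shift_m [ 0.0052 -0.0018 -0.0013] turn [ 0.0003  0.0012 -0.0039] deg 0.2
```

Request:
arm_command(plan=[[[0.001, -0.0023, -0.0016, 0, 0, -0.003], [0.001, -0.0005, -0.0003, 0, 0, -0.001], [0.001, -0.0005, -0.0003, 0, 0, -0.001]]])

```text
time_s: 8.5
ee_pos: [550.8, -68.1, 163.2]
tool_rot: [-1.247, 1.182, 1.249]
contact_force: [-4.5, 1.3, 6.6]
grip_width: 11.3
```

Run:
```python
from h import *
from cell import arm
go(arm,[549.2,-67.6,150],93)
```

```text
t 8.5 pos [550.82 -68.12 163.2 ] jawyaw 93.04 q [-0.266  0.132  1.793  0.002  1.217 -1.891] F [-4.52  1.33  6.59] M [0.47  1.295 0.051] grip 11.3
shift_m [0.0132 0.0016 0.0006] turn [ 0.0007  0.0021 -0.0001] deg 0.1
```

Request:
arm_command(plan=[[[-0.001, 0.002, 0.0008, 0, 0, 0], [0.001, 0.0002, 0, 0, 0, 0], [0.001, 0, 0, 0, 0, 0], [0.001, 0, 0, 0, 0, 0]]])

```text
time_s: 8.9
ee_pos: [550.0, -67.9, 163.2]
tool_rot: [-1.249, 1.18, 1.246]
contact_force: [-2.3, 0.1, 7.3]
grip_width: 11.4
```

Run:
```python
from h import *
from cell import arm
go(arm,[549.2,-67.6,150],93)
```

```text
t 8.9 pos [549.96 -67.93 163.22] jawyaw 93.03 q [-0.266  0.127  1.798  0.002  1.213 -1.891] F [-2.32  0.09  7.34] M [ 0.237  0.723 -0.029] grip 11.4
shift_m [0.0132 0.0008 0.0004] turn [0.0005 0.001  0.0034] deg 0.2
```

Request:
arm_command(plan=[[[-0.001, 0.002, 0, 0, 0, 0.002], [0.0003, 0.001, 0, 0, 0, 0], [0.001, 0, 0, 0, 0, 0], [0.001, 0, 0, 0, 0, 0]]])

```text
time_s: 9.3
ee_pos: [547.8, -68.4, 163.3]
tool_rot: [-1.25, 1.181, 1.245]
contact_force: [-2.6, 1.3, 7.0]
grip_width: 11.2
```

Run:
```python
from h import *
from cell import arm
go(arm,[549.2,-67.6,150],93)
```

```text
t 9.3 pos [547.82 -68.44 163.33] jawyaw 93.02 q [-0.268  0.121  1.804  0.002  1.212 -1.892] F [-2.63  1.26  7.02] M [ 0.293  0.667 -0.035] grip 11.2
shift_m [ 0.0133 -0.0014  0.0008] turn [0.0004 0.0002 0.0039] deg 0.2
```

Run:
```python
from h import *
from cell import arm
o=[]
for n in("top","side"):
    c=arm.read_camera(n);np.savez(f"{n}4.npz",**c)
    x,y=(325,165) if n=="top" else (288,145)
    o.append(np.clip(1.3*cv2.resize(c["color"][y:y+55,x:x+40,::-1],None,fx=10,fy=10,interpolation=2).astype(float),0,255).astype(np.uint8))
cv2.imwrite("pics/p4.png",np.hstack(o))
```

```text
(no output)
```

View pics/p4.png

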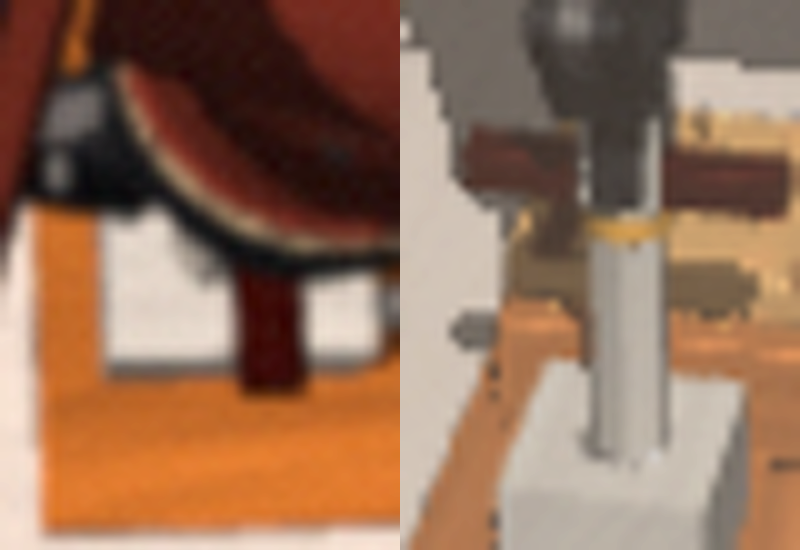

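Run:
```python
from h import *
from cell import arm
t=dict(np.load("top4.npz"));s=dict(np.load("side4.npz"))
a=t["color"].astype(int);b=s["color"].astype(int)
K=np.array([547.82,-68.44,153.2])
print("bar end pred",[proj(t,K+[-45,w,7]).round(1).tolist() for w in(7,-7)],"foot top",proj(t,K-[0,0,93]).round(1),"bore",proj(t,[551.4,-68.3,60]).round(1))
for y in range(188,206,2): print(y,a[y,341:358].tolist() if y<192 else a[y,346:358,1].tolist())
for y in range(182,194): print(y,b[y,302:322].sum(1)//3)
print("side foot",proj(s,K-[0,0,93]).round(1))
go(arm,[549.2,-67.6,150],93)
```

```text
bar end pred [[347.9, 204.0], [354.7, 203.9]] foot top [347.8 188.9] bore [347.7 187.3]
188 [[164, 155, 144], [124, 115, 108], [78, 72, 67], [46, 42, 41], [23, 24, 24], [18, 18, 19], [26, 23, 22], [46, 41, 33], [70, 59, 48], [89, 74, 58], [90, 73, 58], [89, 67, 52], [87, 58, 45], [92, 62, 48], [92, 62, 48], [87, 53, 41], [84, 48, 35]]
190 [[168, 159, 148], [152, 142, 133], [132, 123, 112], [115, 107, 99], [91, 84, 78], [57, 54, 52], [29, 27, 27], [17, 15, 18], [16, 14, 15], [16, 16, 17], [15, 15, 16], [22, 20, 20], [36, 33, 28], [43, 38, 30], [53, 45, 37], [49, 40, 34], [44, 36, 30]]
192 [85, 72, 30, 10, 12, 12, 15, 12, 15, 30, 49, 57]
194 [156, 139, 66, 15, 7, 11, 12, 11, 32, 87, 143, 154]
196 [164, 149, 87, 26, 6, 8, 8, 5, 23, 86, 155, 167]
198 [169, 153, 92, 30, 10, 11, 13, 7, 23, 87, 157, 171]
200 [134, 117, 69, 19, 9, 10, 10, 8, 12, 53, 104, 115]
202 [73, 70, 51, 19, 7, 7, 8, 9, 11, 32, 71, 76]
204 [81, 80, 72, 50, 42, 41, 43, 41, 45, 58, 76, 83]
182 [134 149 147 143 129 102 116 119 129 137 137 133 104 122 114 111 102 110
 101  92]
183 [146 149 146 144 140 102 117 118 128 136 13
[... 473 characters left out ...]
]
189 [146 144 146 138 104  94 118 119 130 139 140 136 117 146 146 148 150 148
 132  90]
190 [144 146 145 143 122  96 101 115 131 139 143 156 141 147 147 148 149 145
 108  90]
191 [145 144 144 144 142 137 136 129 140 130 146 153 148 147 146 148 150 144
  93  89]
192 [144 145 144 147 146 147 147 144 146 141 148 148 148 146 147 149 147 132
  90  89]
193 [144 144 145 146 146 147 148 148 146 146 148 148 146 146 146 149 145 109
  91  91]
side foot [311.5 188.3]
t 9.4 pos [547.74 -68.42 163.34] jawyaw 93.03 q [-2.680e-01  1.210e-01  1.804e+00  1.000e-03  1.213e+00 -1.892e+00] F [-2.5   0.07  6.39] M [0.231 0.553 0.011] grip 11.2
shift_m [ 0.0133 -0.0015  0.0007] turn [0.0005 0.0002 0.0037] deg 0.2
```

Side view: the shaft spans cols 306.5–314.5 and the bore 305.3–314.6, so the key is about 1.4 mm too far in -x. Its foot is catching on the chamfer. I'll lift slightly, recentre and sweep y.

Request:
arm_command(plan=[[[-0.002, -0.0015, 0.0015, 0, 0, 0.003], [0.001, 0, 0, 0, 0, 0], [0.0015, 0, 0, 0, 0, 0], [0.002, 0, 0, 0, 0, 0]]])

```text
time_s: 9.8
ee_pos: [550.5, -67.1, 163.1]
tool_rot: [-1.25, 1.182, 1.245]
contact_force: [-4.3, 0.7, 17.2]
grip_width: 11.1
```

Run:
```python
from h import *
from cell import arm
go(arm,[549.2,-67.6,150],93)
```

```text
t 9.8 pos [550.46 -67.14 163.1 ] jawyaw 93.04 q [-0.264  0.128  1.798  0.     1.213 -1.887] F [-4.33  0.65 17.16] M [0.288 1.171 0.048] grip 11.1
shift_m [ 0.0131  0.0013 -0.0004] turn [ 0.0006 -0.001   0.0032] deg 0.2
```

Request:
arm_command(plan=[[[-0.001, 0.0015, 0, 0, 0, 0.003], [0.0008, 0.0004, -0.0007, 0, 0, 0], [0.0008, 0.0004, -0.0007, 0, 0, 0], [0.0008, 0.0004, -0.0007, 0, 0, 0], [0.0008, 0.0004, -0.0007, 0, 0, 0], [0.0008, 0.0004, -0.0007, 0, 0, 0]]])

```text
time_s: 10.4
ee_pos: [549.1, -69.3, 163.1]
tool_rot: [-1.249, 1.178, 1.245]
contact_force: [-2.7, 3.0, 7.3]
grip_width: 10.8
```

Run:
```python
from h import *
from cell import arm
go(arm,[549.2,-67.6,150],93)
```

```text
t 10.4 pos [549.14 -69.3  163.1 ] jawyaw 93.02 q [-0.27   0.124  1.802  0.004  1.211 -1.895] F [-2.7  3.   7.3] M [ 0.835  0.473 -0.041] grip 10.8
shift_m [ 0.0131 -0.0001  0.0017] turn [0.0004 0.0023 0.0053] deg 0.3
```

Request:
arm_command(plan=[[[-0.004, 0, -0.001, 0, 0.002, 0.005], [0, 0, -0.001, 0, 0, 0], [0.002, 0, 0, 0, 0, 0], [0.0012, 0, 0, 0, 0, 0], [0.0012, 0, 0, 0, 0, 0]]])

```text
time_s: 10.9
ee_pos: [549.1, -72.0, 161.4]
tool_rot: [-1.248, 1.184, 1.248]
contact_force: [0.3, -0.5, 5.6]
grip_width: 11.2
```

Run:
```python
from h import *
from cell import arm
go(arm,[549.2,-67.6,150],93)
```

```text
t 10.9 pos [549.11 -71.97 161.42] jawyaw 93.02 q [-2.720e-01  1.310e-01  1.798e+00 -1.000e-03  1.213e+00 -1.896e+00] F [ 0.29 -0.55  5.58] M [-0.005 -0.125  0.016] grip 11.2
shift_m [ 0.0114 -0.0003  0.0044] turn [ 0.0003 -0.0005 -0.0003] deg 0.0
```

Going -y let the key drop 1.7 mm, so that's the right direction. I'll continue that way.

Request:
arm_command(plan=[[[-0.0005, 0, -0.001, 0, 0, 0], [0.001, 0, -0.0005, 0, 0, 0], [0.001, 0, -0.0003, 0, 0, 0], [0.001, 0, -0.0003, 0, 0, 0], [0.001, 0, 0, 0, 0, 0]]])

```text
time_s: 11.4
ee_pos: [549.4, -73.9, 157.0]
tool_rot: [-1.247, 1.184, 1.248]
contact_force: [0.6, 0.9, -1.6]
grip_width: 11.7
```

Run:
```python
from h import *
from cell import arm
go(arm,[549.2,-67.6,150],93)
```

```text
t 11.4 pos [549.38 -73.91 157.02] jawyaw 93.0 q [-0.276  0.137  1.8    0.     1.205 -1.9  ] F [ 0.6   0.87 -1.6 ] M [ 0.069 -0.335 -0.002] grip 11.7
shift_m [ 0.007  -0.0002  0.0063] turn [0.     0.0004 0.0001] deg 0.0
```

The key is in the bore. I'll lower it toward the socket rim.

Request:
arm_command(plan=[[[0.0015, 0, 0, 0, 0, 0], [0.0015, 0, 0, 0, 0, 0], [0.0015, -0.0002, 0, 0, 0, 0], [0.0015, -0.0002, 0, 0, 0, 0]]])

```text
time_s: 11.8
ee_pos: [549.7, -73.7, 150.3]
tool_rot: [-1.247, 1.184, 1.248]
contact_force: [0.8, 0.8, -1.7]
grip_width: 11.4
```

Run:
```python
from h import *
from cell import arm
go(arm,[549.2,-73.5,150],93)
```

```text
t 11.8 pos [549.7  -73.73 150.26] jawyaw 93.01 q [-0.276  0.145  1.804  0.     1.192 -1.899] F [ 0.85  0.82 -1.73] M [ 0.123 -0.203  0.039] grip 11.4
shift_m [0.0003 0.0005 0.0003] turn [ 0.0001  0.0005 -0.0001] deg 0.0
```

Request:
arm_command(plan=[[[0.0015, 0.0002, 0, 0, 0, 0], [0.0015, 0, 0, 0, 0, 0], [0.0015, 0, 0, 0, 0, 0], [0.0015, 0, 0, 0, 0, 0], [0.001, 0, 0, 0, 0, 0]]])

```text
time_s: 12.3
ee_pos: [549.6, -73.6, 142.6]
tool_rot: [-1.247, 1.183, 1.248]
contact_force: [1.1, 1.2, -1.8]
grip_width: 11.1
```

Run:
```python
from h import *
from cell import arm
go(arm,[549.2,-73.5,140],93)
```

```text
t 12.3 pos [549.64 -73.58 142.61] jawyaw 93.01 q [-2.760e-01  1.540e-01  1.810e+00  1.000e-03  1.178e+00 -1.899e+00] F [ 1.15  1.21 -1.82] M [ 0.129 -0.353  0.001] grip 11.1
shift_m [0.0026 0.0004 0.0001] turn [0.0002 0.0007 0.0002] deg 0.0
```

The foot is inside the bore, but the TCP is 5 mm to -y of it, which suggests the key tilts about the bar's axis in the grip. I'll check this with the cameras.

```bash
cat > m.py <<'E'
from h import *
from cell import arm
import sys
go(arm,[549.2,-73.5,140],93)
o=[]
for n in("top","side"):
    c=arm.read_camera(n);np.savez(f"{n}5.npz",**c)
    x,y=(325,165) if n=="top" else (288,145)
    o.append(np.clip(1.3*cv2.resize(c["color"][y:y+55,x:x+40,::-1],None,fx=10,fy=10,interpolation=2).astype(float),0,255).astype(np.uint8))
    if n=="top":
        g=c["color"].astype(int)
        for r in range(194,208,2): print(r,g[r,344:362,1].tolist())
        K=arm.sense()["ee_pos"]-[0,0,10]
        print("pred bar end",[proj(c,K+[-45,w,7]).round(1).tolist() for w in(7,-7)])
cv2.imwrite(sys.argv[1],np.hstack(o))
E
python3 m.py pics/p5.png
```

```text
t 12.3 pos [549.64 -73.58 142.61] jawyaw 93.01 q [-2.760e-01  1.540e-01  1.810e+00  1.000e-03  1.178e+00 -1.899e+00] F [ 1.15  1.21 -1.82] M [ 0.129 -0.353  0.001] grip 11.1
shift_m [0.0026 0.0004 0.0001] turn [0.0002 0.0007 0.0002] deg 0.0
194 [163, 163, 159, 158, 157, 139, 64, 5, 8, 4, 9, 13, 51, 112, 147, 155, 153, 146]
196 [164, 165, 164, 163, 163, 145, 67, 13, 9, 13, 10, 12, 52, 118, 159, 168, 165, 157]
198 [168, 166, 168, 168, 168, 151, 74, 14, 10, 10, 9, 9, 38, 102, 160, 169, 166, 161]
200 [142, 142, 132, 127, 131, 116, 56, 13, 6, 10, 7, 10, 25, 69, 109, 118, 118, 110]
202 [73, 71, 73, 75, 72, 68, 41, 11, 10, 10, 7, 8, 11, 39, 70, 77, 79, 79]
204 [80, 81, 81, 82, 81, 77, 55, 35, 30, 34, 41, 38, 46, 64, 79, 82, 81, 81]
206 [83, 82, 83, 81, 82, 81, 81, 78, 79, 77, 80, 81, 81, 80, 81, 83, 81, 81]
pred bar end [[349.7, 204.2], [356.3, 204.2]]
```

View pics/p5.png

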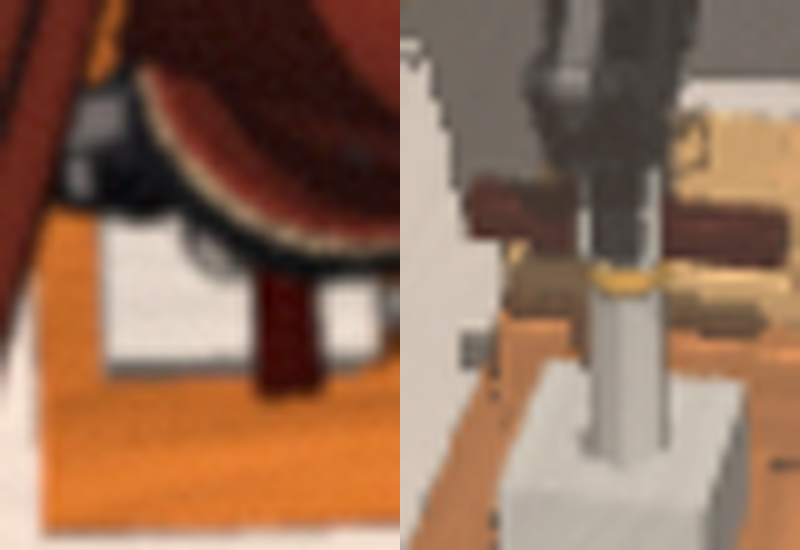

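The side view shows the shaft well into the bore (foot hidden at about row 190). In the top view the bar is centred at col 353.4, about 5.5 mm to -y of the bore, so the key is tilted about 3.3° about the bar. I'll straighten it by pivoting about the foot.

Request:
arm_command(plan=[[[-0.0007, -0.0004, 0.0014, 0, 0.014, 0], [-0.0007, -0.0004, 0.0014, 0, 0.014, 0], [-0.0007, -0.0004, 0.0014, 0, 0.014, 0], [-0.0007, -0.0003, 0.0014, 0, 0.014, 0]]])

```text
time_s: 12.8
ee_pos: [549.8, -67.8, 144.4]
tool_rot: [-1.291, 1.229, 1.219]
contact_force: [1.1, -0.2, -3.0]
grip_width: 11.2
```

Run:
```python
from h import *
from cell import arm
go(arm,[551,-68.0,140],93)
print(R.from_rotvec(arm.sense()["tool_rot"]).as_matrix().round(4))
```

```text
t 12.8 pos [549.76 -67.84 144.42] jawyaw 92.97 q [-0.232  0.146  1.816 -0.063  1.166 -1.83 ] F [ 1.12 -0.24 -2.95] M [-0.025 -0.107  0.012] grip 11.2
shift_m [ 0.0044 -0.0012  0.    ] turn [-0.0007 -0.0593 -0.0027] deg 3.4
[[ 4.000e-04 -9.987e-01 -5.170e-02]
 [-5.940e-02 -5.160e-02  9.969e-01]
 [-9.982e-01  2.600e-03 -5.930e-02]]
```

Request:
arm_command(plan=[[[0.0012, -0.001, 0, 0, 0, 0], [0.0012, 0, 0, 0, 0, 0], [0.0012, 0, 0, 0, 0, 0], [0.001, 0, 0, 0, 0, 0], [0.001, 0, 0, 0, 0, 0]]])

```text
time_s: 13.3
ee_pos: [550.3, -67.4, 138.4]
tool_rot: [-1.292, 1.23, 1.221]
contact_force: [0.3, 0.2, -1.1]
grip_width: 10.7
```

```bash
cat > st.py <<'E'
from h import *
from cell import arm
s=arm.sense();M=R.from_rotvec(s["tool_rot"]).as_matrix()
print("t",round(s["time_s"],2),"pos",s["ee_pos"].round(1),"yaw",np.degrees(np.arctan2(M[1,2],M[0,2])).round(1),"down_in_tool",(-M[2]).round(3),"F",s["contact_force"].round(1),"F_tool",(M.T@s["contact_force"]).round(1),"M",s["moment"].round(2),"grip",round(s["grip_width"],1),"q6",s["joint_pos"][5].round(2),"tilt xdir",M[:,0].round(3))
E
python3 st.py
```

```text
t 13.3 pos [550.3 -67.4 138.4] yaw 93.1 down_in_tool [ 0.998 -0.004  0.06 ] F [ 0.3  0.2 -1.1] F_tool [ 1.  -0.3  0.3] M [ 0.14 -0.02  0.04] grip 10.7 q6 -1.83 tilt xdir [-0.001 -0.06  -0.998]
```

Request:
arm_command(plan=[[[0.001, 0, 0, 0, 0, 0], [0.001, 0, 0, 0, 0, 0], [0.001, 0, 0, 0, 0, 0]]])

```text
time_s: 13.6
ee_pos: [551.5, -68.0, 136.9]
tool_rot: [-1.293, 1.228, 1.219]
contact_force: [-1.0, 0.7, 1.5]
grip_width: 10.7
```

```bash
python3 st.py
```

```text
t 13.6 pos [551.5 -68.  136.9] yaw 93.0 down_in_tool [ 0.998 -0.001  0.061] F [-1.   0.7  1.5] F_tool [-1.5  0.9  0.7] M [ 0.29  0.31 -0.03] grip 10.7 q6 -1.83 tilt xdir [ 0.002 -0.061 -0.998]
```

Request:
arm_command(plan=[[[0.001, 0.0003, 0, 0.06, 0, 0.0036], [0.001, 0.0003, 0, 0.06, 0, 0.0036], [0.001, 0.0003, 0, 0.06, 0, 0.0036], [0.001, 0.0003, 0, 0.06, 0, 0.0036], [0.001, 0.0003, 0, 0.06, 0, 0.0036]]])

```text
time_s: 14.1
ee_pos: [552.0, -67.9, 135.4]
tool_rot: [-1.057, 1.366, 0.991]
contact_force: [-1.2, 1.1, 4.9]
grip_width: 11.1
```

```bash
python3 st.py
```

```text
t 14.1 pos [552.  -67.9 135.4] yaw 75.2 down_in_tool [0.998 0.004 0.06 ] F [-1.2  1.1  4.9] F_tool [-4.9  1.4  0.5] M [0.26 0.47 0.22] grip 11.1 q6 -1.52 tilt xdir [-0.012 -0.059 -0.998]
```

Request:
arm_command(plan=[[[0.001, 0.0006, -0.0005, -0.03, 0, -0.0018], [0.001, 0.0003, 0, -0.03, 0, -0.0018], [0.001, 0.0003, 0, -0.03, 0, -0.0018]]])

```text
time_s: 14.4
ee_pos: [551.9, -68.0, 135.2]
tool_rot: [-1.131, 1.324, 1.058]
contact_force: [-2.4, 1.3, 5.7]
grip_width: 11.2
```

```bash
python3 st.py
```

```text
t 14.4 pos [551.9 -68.  135.2] yaw 80.7 down_in_tool [0.998 0.006 0.059] F [-2.4  1.3  5.7] F_tool [-5.8  2.5  0.6] M [ 0.3   0.55 -0.17] grip 11.2 q6 -1.61 tilt xdir [-0.003 -0.059 -0.998]
```

Friction at the rim is high. I'll search anticlockwise instead, where the end stop keeps the screw from following.

Request:
arm_command(plan=[[[0.0004, 0.0005, -0.0003, -0.06, 0, -0.0036], [0.0006, 0.0003, 0, -0.06, 0, -0.0036], [0.0008, 0.0003, 0, -0.06, 0, -0.0036], [0.0008, 0.0003, 0, -0.06, 0, -0.0036], [0.0008, 0.0003, 0, -0.06, 0, -0.0036], [0.0008, 0.0003, 0, -0.06, 0, -0.0036]]])

```text
time_s: 15.0
ee_pos: [549.4, -68.1, 130.2]
tool_rot: [-1.422, 1.131, 1.332]
contact_force: [1.1, 1.3, -1.9]
grip_width: 11.2
```

```bash
python3 st.py
```

```text
t 15.0 pos [549.4 -68.1 130.2] yaw 102.7 down_in_tool [0.998 0.006 0.061] F [ 1.1  1.3 -1.9] F_tool [ 1.8 -1.3  1.2] M [ 0.25 -0.35 -0.01] grip 11.2 q6 -2.0 tilt xdir [ 0.019 -0.058 -0.998]
```

It dropped past the rim, so it has likely found the flats. I'll press down without turning.

Request:
arm_command(plan=[[[0.001, -0.0008, 0, 0, 0, 0], [0.001, -0.0004, 0, 0, 0, 0], [0.001, -0.0004, 0, 0, 0, 0], [0.001, -0.0004, 0, 0, 0, 0]]])

```text
time_s: 15.4
ee_pos: [550.3, -68.0, 124.3]
tool_rot: [-1.421, 1.133, 1.335]
contact_force: [0.0, -0.7, -2.6]
grip_width: 10.9
```

```bash
python3 st.py
```

```text
t 15.4 pos [550.3 -68.  124.3] yaw 102.7 down_in_tool [0.998 0.003 0.06 ] F [ 0.  -0.7 -2.6] F_tool [ 2.7  0.2 -0.6] M [0.1  0.03 0.01] grip 10.9 q6 -2.0 tilt xdir [ 0.016 -0.058 -0.998]
```

Request:
arm_command(plan=[[[0.001, -0.0003, 0, 0, 0, 0], [0.001, -0.0003, 0, 0, 0, 0], [0.001, 0, 0, 0, 0, 0], [0.001, 0, 0, 0, 0, 0]]])

```text
time_s: 15.8
ee_pos: [551.7, -68.1, 121.8]
tool_rot: [-1.421, 1.133, 1.333]
contact_force: [-3.4, 1.5, 6.1]
grip_width: 10.9
```

```bash
python3 st.py
```

```text
t 15.8 pos [551.7 -68.1 121.8] yaw 102.6 down_in_tool [0.998 0.004 0.06 ] F [-3.4  1.5  6.1] F_tool [-6.2  3.   1.8] M [0.27 0.96 0.  ] grip 10.9 q6 -2.0 tilt xdir [ 0.017 -0.058 -0.998]
```

The key is home: TCP z 121.8 against 121.3 expected, with 8 N of reaction. I'll find the anticlockwise end stop as the zero reference.

Request:
arm_command(plan=[[[0, 0.0008, -0.0003, -0.04, 0, -0.0024], [0.0003, 0.0003, 0, -0.04, 0, -0.0024], [0.0003, 0.0003, 0, -0.04, 0, -0.0024]]])

```text
time_s: 16.1
ee_pos: [550.4, -68.4, 121.9]
tool_rot: [-1.511, 1.059, 1.419]
contact_force: [-0.9, 0.4, -1.0]
grip_width: 10.8
```

```bash
python3 st.py
```

```text
t 16.1 pos [550.4 -68.4 121.9] yaw 109.7 down_in_tool [0.998 0.004 0.06 ] F [-0.9  0.4 -1. ] F_tool [1.  0.7 0.7] M [ 0.25  0.06 -0.15] grip 10.8 q6 -2.13 tilt xdir [ 0.024 -0.055 -0.998]
```

Request:
arm_command(plan=[[[0.0003, 0, 0, -0.03, 0, -0.0018], [0.0003, 0, 0, -0.03, 0, -0.0018]]])

```text
time_s: 16.3
ee_pos: [550.5, -68.4, 122.0]
tool_rot: [-1.556, 1.02, 1.461]
contact_force: [-1.0, 0.1, 1.0]
grip_width: 11.6
```

```bash
python3 st.py
```

```text
t 16.3 pos [550.5 -68.4 122. ] yaw 113.3 down_in_tool [0.998 0.004 0.06 ] F [-1.   0.1  1. ] F_tool [-1.   0.8  0.4] M [ 0.09  0.39 -0.21] grip 11.6 q6 -2.19 tilt xdir [ 0.028 -0.054 -0.998]
```

Request:
arm_command(plan=[[[0.0003, 0, 0, -0.03, 0, -0.0018], [0.0003, 0, 0, -0.03, 0, -0.0018]]])

```text
time_s: 16.5
ee_pos: [550.4, -68.4, 121.9]
tool_rot: [-1.6, 0.98, 1.503]
contact_force: [-1.5, 0.6, 0.4]
grip_width: 11.0
```

```bash
python3 st.py
```

```text
t 16.5 pos [550.4 -68.4 121.9] yaw 116.8 down_in_tool [0.998 0.004 0.06 ] F [-1.5  0.6  0.4] F_tool [-0.5  1.1  1.1] M [ 0.1   0.37 -0.24] grip 11.0 q6 -2.26 tilt xdir [ 0.031 -0.052 -0.998]
```

Request:
arm_command(plan=[[[0.0003, 0, 0, -0.03, 0, -0.0018], [0.0003, 0, 0, -0.03, 0, -0.0018]]])

```text
time_s: 16.7
ee_pos: [550.5, -68.5, 122.0]
tool_rot: [-1.643, 0.939, 1.543]
contact_force: [-0.5, 0.4, -0.1]
grip_width: 11.0
```

```bash
python3 st.py
```

```text
t 16.7 pos [550.5 -68.5 122. ] yaw 120.3 down_in_tool [0.998 0.004 0.06 ] F [-0.5  0.4 -0.1] F_tool [0.  0.2 0.6] M [ 0.1   0.38 -0.66] grip 11.0 q6 -2.32 tilt xdir [ 0.034 -0.05  -0.998]
```

The end stop shows at yaw about 119–120°, where Mz jumped to -0.66. Now I'll go clockwise, first taking up the slack.

Request:
arm_command(plan=[[[0.0003, 0, 0, 0.06, 0, 0.0036], [0.0003, 0, 0, 0.06, 0, 0.0036], [0.0003, 0, 0, 0.06, 0, 0.0036]]])

```text
time_s: 17.0
ee_pos: [550.5, -68.6, 122.0]
tool_rot: [-1.509, 1.059, 1.418]
contact_force: [-0.9, 0.2, -0.6]
grip_width: 11.3
```

```bash
python3 st.py
```

```text
t 17.0 pos [550.5 -68.6 122. ] yaw 109.6 down_in_tool [0.998 0.004 0.059] F [-0.9  0.2 -0.6] F_tool [0.5 0.8 0.5] M [ 0.07  0.19 -0.02] grip 11.3 q6 -2.13 tilt xdir [ 0.024 -0.054 -0.998]
```

Request:
arm_command(plan=[[[0.0003, 0, 0, 0.03, 0, 0.0018], [0.0003, 0, 0, 0.03, 0, 0.0018]]])

```text
time_s: 17.2
ee_pos: [550.6, -68.7, 122.0]
tool_rot: [-1.463, 1.098, 1.374]
contact_force: [-1.0, 0.5, 0.2]
grip_width: 10.9
```

```bash
python3 st.py
```

```text
t 17.2 pos [550.6 -68.7 122. ] yaw 106.0 down_in_tool [0.998 0.005 0.059] F [-1.   0.5  0.2] F_tool [-0.2  0.8  0.7] M [0.11 0.26 0.02] grip 10.9 q6 -2.06 tilt xdir [ 0.021 -0.056 -0.998]
```

Request:
arm_command(plan=[[[0.0003, 0, 0, 0.03, 0, 0.0018], [0.0003, 0, 0, 0.03, 0, 0.0018]]])

```text
time_s: 17.4
ee_pos: [550.8, -68.6, 121.9]
tool_rot: [-1.416, 1.134, 1.33]
contact_force: [-0.9, 1.0, 0.8]
grip_width: 10.7
```

```bash
python3 st.py
```

```text
t 17.4 pos [550.8 -68.6 121.9] yaw 102.4 down_in_tool [0.998 0.005 0.059] F [-0.9  1.   0.8] F_tool [-0.8  0.7  1.1] M [0.3  0.26 0.05] grip 10.7 q6 -2.0 tilt xdir [ 0.017 -0.056 -0.998]
```

Request:
arm_command(plan=[[[0.0003, 0, 0, 0.03, 0, 0.0018], [0.0003, 0, 0, 0.03, 0, 0.0018]]])

```text
time_s: 17.6
ee_pos: [550.9, -68.3, 121.9]
tool_rot: [-1.369, 1.168, 1.287]
contact_force: [-1.3, 0.3, 1.1]
grip_width: 11.0
```

```bash
python3 st.py
```

```text
t 17.6 pos [550.9 -68.3 121.9] yaw 98.8 down_in_tool [0.998 0.005 0.058] F [-1.3  0.3  1.1] F_tool [-1.2  1.3  0.4] M [0.22 0.34 0.03] grip 11.0 q6 -1.93 tilt xdir [ 0.014 -0.057 -0.998]
```

Request:
arm_command(plan=[[[0.0003, 0, 0, 0.03, 0, 0.0018], [0.0003, 0, 0, 0.03, 0, 0.0018]]])

```text
time_s: 17.8
ee_pos: [551.0, -68.2, 121.9]
tool_rot: [-1.323, 1.202, 1.243]
contact_force: [-0.7, -0.3, 0.3]
grip_width: 10.9
```

```bash
python3 st.py
```

```text
t 17.8 pos [551.  -68.2 121.9] yaw 95.2 down_in_tool [0.998 0.005 0.058] F [-0.7 -0.3  0.3] F_tool [-0.3  0.7 -0.3] M [0.19 0.3  0.23] grip 10.9 q6 -1.87 tilt xdir [ 0.01  -0.057 -0.998]
```

The slack is taken up at yaw about 96°, with Mz about 0.2. Now the main turn.

Request:
arm_command(plan=[[[0.0003, 0, 0, 0.1, 0.0005, 0.0058], [0.0003, 0, 0, 0.1, 0.0005, 0.0058], [0.0003, 0, 0, 0.1, 0.0005, 0.0058], [0.0003, 0, 0, 0.1, 0.0005, 0.0058], [0.0003, 0, 0, 0.1, 0.0005, 0.0058], [0.0003, 0, 0, 0.1, 0.0005, 0.0058]]])

```text
time_s: 18.4
ee_pos: [552.0, -68.0, 121.9]
tool_rot: [-0.844, 1.462, 0.787]
contact_force: [-1.2, -0.4, -0.0]
grip_width: 10.8
```

```bash
python3 st.py
```

```text
t 18.4 pos [552.  -68.  121.9] yaw 59.6 down_in_tool [0.998 0.007 0.058] F [-1.2 -0.4 -0. ] F_tool [ 0.1  0.8 -0.9] M [0.12 0.09 0.21] grip 10.8 q6 -1.25 tilt xdir [-0.023 -0.053 -0.998]
```

Request:
arm_command(plan=[[[0.0003, 0, 0, 0.1, 0.0005, 0.0058], [0.0003, 0, 0, 0.1, 0.0005, 0.0058], [0.0003, 0, 0, 0.1, 0.0005, 0.0058], [0.0003, 0, 0, 0.1, 0.0005, 0.0058], [0.0003, 0, 0, 0.1, 0.0005, 0.0058], [0.0003, 0, 0, 0.1, 0.0005, 0.0058], [0.0003, 0, 0, 0.1, 0.0005, 0.0058]]])

```text
time_s: 19.1
ee_pos: [553.2, -68.5, 121.9]
tool_rot: [-0.26, 1.61, 0.232]
contact_force: [-1.5, -0.3, -0.4]
grip_width: 11.0
```

```bash
python3 st.py
```

```text
t 19.1 pos [553.2 -68.5 121.9] yaw 17.8 down_in_tool [0.998 0.009 0.055] F [-1.5 -0.3 -0.4] F_tool [ 0.4  0.2 -1.5] M [0.01 0.14 0.17] grip 11.0 q6 -0.54 tilt xdir [-0.049 -0.025 -0.998]
```

Request:
arm_command(plan=[[[0.0003, 0, 0, 0.05, 0, 0.0028], [0.0003, 0, 0, 0.05, 0, 0.0028], [0.0003, 0, 0, 0.05, 0, 0.0028]]])

```text
time_s: 19.4
ee_pos: [553.4, -68.8, 122.0]
tool_rot: [-0.133, 1.62, 0.111]
contact_force: [-1.4, -0.0, 0.5]
grip_width: 11.1
```

```bash
python3 st.py
```

```text
t 19.4 pos [553.4 -68.8 122. ] yaw 8.8 down_in_tool [0.999 0.01  0.053] F [-1.4 -0.   0.5] F_tool [-0.4  0.2 -1.4] M [0.08 0.21 0.23] grip 11.1 q6 -0.39 tilt xdir [-0.051 -0.018 -0.999]
```

Request:
arm_command(plan=[[[0.0003, 0, 0, 0.03, 0, 0.0017], [0.0003, 0, 0, 0.03, 0, 0.0017]]])

```text
time_s: 19.6
ee_pos: [553.4, -68.9, 121.9]
tool_rot: [-0.082, 1.622, 0.063]
contact_force: [-1.3, 0.4, -0.2]
grip_width: 11.3
```

```bash
python3 st.py
```

```text
t 19.6 pos [553.4 -68.9 121.9] yaw 5.2 down_in_tool [0.999 0.01  0.053] F [-1.3  0.4 -0.2] F_tool [ 0.3  0.5 -1.2] M [0.16 0.25 0.15] grip 11.3 q6 -0.33 tilt xdir [-0.052 -0.014 -0.999]
```

Request:
arm_command(plan=[[[0.0003, 0, 0, 0.025, 0, 0.0013], [0.0003, 0, 0, 0.015, 0, 0.0008]]])

```text
time_s: 19.8
ee_pos: [553.5, -69.0, 121.9]
tool_rot: [-0.048, 1.623, 0.03]
contact_force: [-0.2, 0.5, 1.2]
grip_width: 11.2
```

```bash
python3 st.py; sed -i 's/344:362/340:366/' m.py; python3 m.py pics/p6.png | tail -1
```

```text
t 19.8 pos [553.5 -69.  121.9] yaw 2.8 down_in_tool [0.999 0.01  0.053] F [-0.2  0.5  1.2] F_tool [-1.2  0.5 -0.2] M [0.16 0.34 0.17] grip 11.2 q6 -0.29 tilt xdir [-0.052 -0.013 -0.999]
pred bar end [[346.8, 203.4], [353.4, 203.4]]
```

View pics/p6.png

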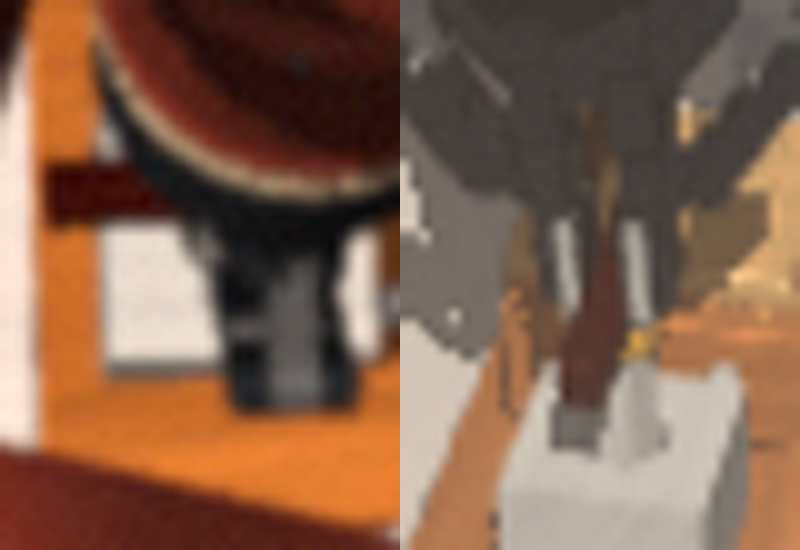

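The key has turned so the bar now lies along y (top px row about 184). I'll check the jaw's travel against the box in the top view, before versus now.

Run:
```python
from h import *
a=np.load("top0.npz")["color"].astype(int);b=np.load("top5.npz")["color"].astype(int)
for r in(200,204,208):
    print(r,a[r-2:r+1,362:388,1].mean(0).round().astype(int).tolist());print("  ",b[r-2:r+1,362:388,1].mean(0).round().astype(int).tolist())
a=np.load("side0.npz")["color"].astype(int);b=np.load("side5.npz")["color"].astype(int)
for c in(318,324,330):
    print(c,a[152:190,c].sum(1).tolist());print("  ",b[152:190,c].sum(1).tolist())
```

```text
200 [83, 45, 32, 34, 39, 38, 48, 67, 65, 63, 63, 64, 61, 67, 68, 40, 25, 25, 38, 61, 79, 95, 97, 95, 93, 95]
   [115, 63, 44, 50, 59, 65, 68, 72, 63, 69, 91, 90, 88, 89, 84, 62, 27, 20, 24, 23, 25, 30, 33, 32, 32, 32]
204 [60, 61, 61, 62, 57, 46, 50, 65, 66, 63, 64, 62, 58, 59, 63, 41, 28, 26, 29, 39, 39, 31, 28, 26, 27, 26]
   [81, 84, 86, 85, 85, 84, 83, 80, 65, 65, 82, 89, 88, 86, 73, 33, 15, 21, 24, 26, 29, 33, 33, 31, 32, 29]
208 [64, 65, 66, 65, 62, 50, 47, 57, 60, 60, 59, 60, 57, 54, 58, 43, 33, 37, 40, 47, 65, 89, 92, 90, 90, 88]
   [91, 91, 91, 91, 90, 91, 90, 87, 74, 64, 73, 83, 84, 73, 38, 12, 16, 21, 23, 27, 32, 32, 32, 31, 30, 23]
318 [463, 460, 459, 398, 324, 271, 265, 306, 279, 270, 349, 371, 369, 371, 372, 371, 372, 371, 370, 366, 430, 373, 344, 344, 303, 300, 302, 349, 300, 292, 315, 418, 440, 442, 443, 449, 448, 451]
   [248, 250, 251, 226, 268, 199, 152, 149, 150, 149, 150, 156, 152, 150, 201, 212, 215, 213, 214, 211, 231, 226, 230, 296, 299, 304, 284, 281, 282, 282, 324, 422, 444, 444, 447, 447, 454, 454]
324 [461, 462, 459, 457, 397, 370, 366, 369, 368, 368, 375, 368, 369, 378, 382, 383, 373, 375, 386, 384, 396, 379, 347, 344, 345, 300, 298, 301, 325, 292, 283, 281, 281, 292, 291, 279, 283, 287]
   [151, 150, 150, 151, 149, 148, 166, 219, 300, 357, 373, 369, 278, 245, 247, 248, 244, 350, 383, 382, 394, 379, 350, 339, 352, 311, 335, 292, 279, 277, 277, 285, 286, 280, 274, 280, 280, 236]
330 [457, 459, 462, 461, 460, 412, 377, 368, 364, 355, 351, 318, 251, 204, 197, 198, 200, 196, 200, 205, 217, 248, 325, 342, 343, 332, 290, 301, 279, 254, 245, 246, 243, 246, 242, 239, 238, 242]
   [250, 249, 252, 427, 461, 409, 378, 366, 360, 352, 350, 314, 240, 195, 182, 184, 188, 185, 188, 191, 210, 239, 322, 333, 314, 302, 294, 345, 304, 285, 280, 285, 291, 292, 285, 282, 294, 288]
```

The jaw's edge moved from about col 367.5 to 370.8, which is about 7 mm, or about 1.6 rad. I'll give it a small nudge to feel for the box.

Request:
arm_command(plan=[[[0.0003, 0, 0, 0.025, 0, 0.0013], [0.0003, 0, 0, 0.015, 0, 0.0008]]])

```text
time_s: 20.1
ee_pos: [553.6, -69.0, 121.9]
tool_rot: [-0.015, 1.622, -0.002]
contact_force: [-1.8, 0.6, 3.5]
grip_width: 11.2
```

```bash
python3 st.py
```

```text
t 20.1 pos [553.6 -69.  121.9] yaw 0.5 down_in_tool [0.999 0.01  0.052] F [-1.8  0.6  3.5] F_tool [-3.4  0.6 -2. ] M [0.16 0.56 0.15] grip 11.2 q6 -0.25 tilt xdir [-0.052 -0.011 -0.999]
```

There's no torque rise beyond screw friction, and the turn is about 1.6 rad, so I'll stop here. Next I'll release the key and retreat straight up.

Request:
arm_command(plan=[[[0, 0, 0, 0, 0, 0], [0, 0, 0, 0, 0, 0], [0, 0, 0, 0, 0, 0], [0, 0, 0, 0, 0, 0]]], fingers=0.05, force=20)

```text
time_s: 20.5
ee_pos: [554.5, -69.3, 121.7]
tool_rot: [-0.014, 1.62, -0.003]
contact_force: [-0.4, 0.2, -0.6]
grip_width: 49.9
```

```bash
python3 st.py
```

```text
t 20.5 pos [554.5 -69.3 121.7] yaw 0.4 down_in_tool [0.999 0.011 0.049] F [-0.4  0.2 -0.6] F_tool [ 0.6  0.2 -0.3] M [-0.01  0.03 -0.03] grip 49.9 q6 -0.25 tilt xdir [-0.049 -0.011 -0.999]
```

Request:
arm_command(plan=[[[-0.01, 0, 0, 0, 0, 0], [-0.02, 0, 0, 0, 0, 0], [-0.03, 0, 0, 0, 0, 0], [-0.04, 0, 0, 0, 0, 0], [-0.04, 0, 0, 0, 0, 0], [0, 0.04, 0, 0, 0, 0], [0, 0.045, -0.01, 0, 0, 0], [0, 0.045, -0.02, 0, 0, 0], [0, 0.045, -0.02, 0, 0, 0], [0, 0.04, -0.02, 0, 0, 0], [0, 0, 0, 0, 0, 0]]])

```text
time_s: 21.6
ee_pos: [490.4, 153.1, 277.4]
tool_rot: [-0.008, 1.61, -0.005]
contact_force: [0.4, -0.7, -0.2]
grip_width: 50.2
```

```bash
python3 st.py
python3 - <<'E'
from h import *
from cell import arm
o=[]
for n in("top","side"):
    c=arm.read_camera(n);np.savez(f"{n}6.npz",**c)
    x,y=(325,145) if n=="top" else (280,140)
    o.append(np.clip(1.3*cv2.resize(c["color"][y:y+66,x:x+66,::-1],None,fx=6,fy=6,interpolation=2).astype(float),0,255).astype(np.uint8))
    z=np.load(f"{n}0.npz")["color"];d=np.abs(z.astype(int)-c["color"]).sum(2);print(n)
cv2.imwrite("pics/p7.png",np.hstack(o))
t=dict(np.load("top6.npz"));s=dict(np.load("side6.npz"))
B=np.array([551.7,-68.6,111])
for nm,yw in(("0",87),("x",90)):
  u=np.array([np.cos(np.radians(yw)),np.sin(np.radians(yw)),0]);print([ (proj(t,B+[0,0,7]+e*u).round(1).tolist(),proj(s,B+[0,0,7]+e*u).round(1).tolist()) for e in(45,0,-45)])
E
```

```text
t 21.6 pos [490.4 153.1 277.4] yaw 0.1 down_in_tool [0.999 0.008 0.039] F [ 0.4 -0.7 -0.2] F_tool [ 0.2 -0.7  0.4] M [-0.05 -0.06 -0.01] grip 50.2 q6 0.15 tilt xdir [-0.039 -0.008 -0.999]
top
side
[([328.7, 182.3], [304.7, 181.3]), ([349.7, 183.4], [309.7, 171.8]), ([370.6, 184.5], [314.4, 162.8])]
[([328.7, 183.4], [305.5, 181.4]), ([349.7, 183.4], [309.7, 171.8]), ([370.7, 183.4], [313.6, 162.7])]
```

View pics/p7.png

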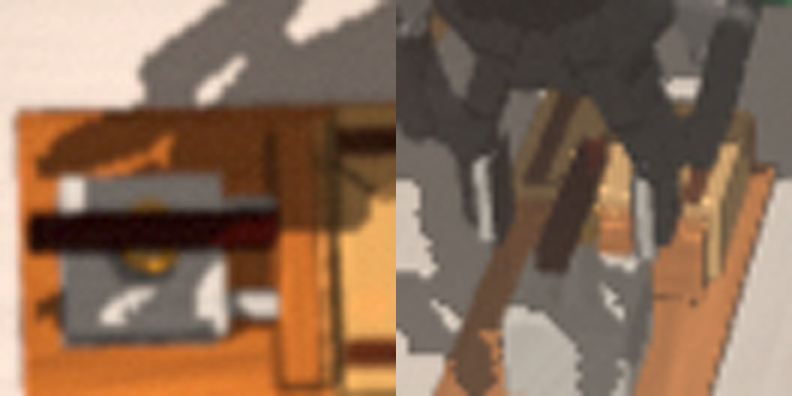

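The key is standing home on its own, with the bar along y at top px (330–371, 183). The jaw plate's right edge, at about col 378.5, is at the box. I'll do one numeric check of the jaw, the bar and the other objects.

Run:
```python
from h import *
t=dict(np.load("top6.npz"));a=np.load("top0.npz")["color"].astype(int);b=t["color"].astype(int)
for r in(190,193,196): print(r,a[r-1:r+2,364:388,1].mean(0).round().astype(int).tolist(),"\n   ",b[r-1:r+2,364:388,1].mean(0).round().astype(int).tolist())
m=((b[...,0]<62)&(b[...,1]<20)&(b[...,0]>b[...,1]+12)).astype(np.uint8);q=np.zeros_like(m);q[175:195,326:375]=1
cn=max(cv2.findContours(m&q,0,2)[0],key=cv2.contourArea);print("bar",cv2.minAreaRect(cn))
ys,xs=np.where(m&q);print("slope",np.degrees(np.arctan(np.polyfit(xs,ys,1)[0])),xs.min(),xs.max(),ys.mean(),"centre@z118",onz(t,((xs.min()+xs.max())/2,ys.mean()),118).round(1))
for nm,(x,y,w,h) in dict(tweez=(192,240,40,75),clamp=(255,225,40,60),jar=(250,85,45,45),newbox=(178,105,48,50),mallet=(410,240,80,110)).items():
  A=a[y:y+h,x:x+w].sum(2).astype(np.float32);B=b[y:y+h,x:x+w].sum(2).astype(np.float32)
  print(nm,"shift",np.round(cv2.phaseCorrelate(cv2.Laplacian(A,cv2.CV_32F),cv2.Laplacian(B,cv2.CV_32F)),2).tolist() if 0 else cv2.phaseCorrelate(A,B),"absdiff",np.abs(A-B).mean().round(1))
```

```text
190 [26, 27, 23, 26, 45, 61, 62, 63, 64, 59, 54, 69, 58, 35, 27, 28, 39, 71, 98, 99, 99, 98, 99, 98] 
    [38, 40, 40, 41, 39, 43, 53, 66, 90, 91, 87, 86, 85, 85, 101, 91, 54, 74, 127, 137, 135, 134, 134, 135]
193 [44, 57, 61, 56, 54, 61, 64, 61, 63, 60, 52, 66, 57, 36, 28, 26, 38, 67, 91, 100, 99, 98, 97, 98] 
    [62, 80, 88, 86, 86, 89, 88, 85, 93, 90, 85, 87, 88, 85, 91, 86, 54, 68, 117, 135, 135, 133, 133, 134]
196 [53, 73, 92, 92, 67, 63, 63, 62, 64, 62, 59, 67, 61, 37, 26, 27, 38, 63, 86, 98, 100, 99, 98, 99] 
    [75, 101, 127, 141, 143, 143, 137, 109, 98, 90, 86, 88, 91, 85, 84, 89, 59, 64, 113, 134, 136, 134, 135, 135]
bar ((350.0, 183.0), (6.0, 40.0), 90.0)
slope -0.510718876882019 330 370 183.0625 centre@z118 [552.4 -69.3 118. ]
tweez shift ((-0.18514320904750292, 0.23779861549037662), 0.3906767482757568) absdiff 153.0
clamp shift ((0.009573246414422698, -0.029735750223732538), 0.8708095600207647) absdiff 113.6
jar shift ((0.45906098689983565, 0.450466831385107), 0.9738360696957435) absdiff 109.1
newbox shift ((-0.047312026902858406, -0.1968969355308161), 0.3972383215030034) absdiff 118.8
mallet shift ((-0.37690152116814346, 0.046016831728721286), 0.23942241152127583) absdiff 177.9
```

```bash
python3 -c "
from cell import arm
print(arm.job_done())"
```

```text
the job is handed in; nothing more can be done
None
```

I took the key from its stand, seated it in the screw and turned the screw about a quarter turn clockwise. I then let go and moved the arm clear; the job was handed in at about 22 s of the 58 s allowed.

**How it went**
- **Contact with the block:** the foot brushed the block with about 9 N on the way in. It then pressed on the rim with up to about 17 N while I looked for the bore.
- **Tilt:** the key sat about 3° tilted in the grip, so I straightened it once the foot was in the bore.
- **Finding the socket:** the first clockwise search wedged and probably moved the screw slightly. I searched anticlockwise instead, and after it dropped in I turned the screw back to its end stop before the real turn.

**Last checks**
- **Seating:** the key bottomed with the TCP at z 121.8 mm against 121.3 expected, and now stands alone with its bar centred over the bore to about 1 mm.
- **Screw turn:** the jaw moved about 7 mm towards the box in the top view, which is about 1.58 rad. Tool yaw gave a slightly larger 1.65–1.68 rad. Those two disagree a little.
- **Jaw contact:** only a thin dark line about 1 px (2 mm) wide is left between jaw and box. I felt no rise in torque beyond the screw's own friction, so firm contact with the box is not confirmed by force.
- **Other things on the counter:** none shows a shift of more than about half a pixel. The match was weak for the tweezers, new box and mallet because the shadows had changed.

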